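# Square a filter plate into the corner of its inspection stage

## Robot

A 6-joint arm with a two-finger parallel gripper is mounted at the origin on the work surface. World frame = base frame: x ahead of the robot, y to its left, z up, the work surface at z = 0. Lengths are in m, angles in rad, forces in N, time in s.
With the tool pointing down it reaches from about 0.3 to 0.825 m from the base axis. Payload 5.4 kg.
Tool frame: the origin (TCP) lies on the centre line of the jaws, within the pads' length; the fingertips stand 22 mm ahead of it and the grasp point (between the pads) lies 3 mm ahead of it (r.finger_overhang is the distance from the TCP to the fingertips, in m); z points along the fingers, y is the direction in which the jaws open and shut (so a half turn about z gives the same grasp; the last joint's range is limited). The gripper opens to 92 mm and grips with 3 to 60 N. Pads are 20 mm wide; open, the fingers measure 128 mm over their backs; the gripper's body (75 mm by 189 mm) begins 69 mm behind the grasp point.
Start: joints at [1.011, 0.158, 1.597, -0, 1.386, -0.21], TCP at [0.197, 0.54, 0.237] pointing down, gripper open.
Joint ranges: [-2.91, 2.91], [-0.94, 2.29], [0.18, 2.7], [-1.29, 4.43], [0.17, 2.64], [-3, 3]. Speed limits (rad/s): [2.57, 2.57, 3.14, 3.14, 3.14, 3.14].

## Interface

Orientations are given as a rotation vector (axis times angle).
In Python, from bench import r gives the robot as it stands. The module is installed in compiled form; this text tells all that it offers.
- The arm moves only by the tool servo_tool, never from a script. Its argument "rows" is a list of rows, each a list of 4 numbers: the shift along the tool's x, y, z in m, then the turn about the tool's z in degrees. In form: [[dx, dy, dz, twist], ...]. A call has exactly 10 rows; each row shifts and turns the commanded pose from where the row before left it, along the tool's axes as they then stand; what a row does not reach is not made up. A row lasts 1/12 s, in which the tool goes at most 41.7 mm and 7.16 degrees, less where a joint would pass 70% of its speed; a pose out of reach is approached as far as the arm can. A call with a gripper value outside its range is refused whole. "grip" is the closure, from -1 (fully open) to 1 (shut), set as the call begins (left out, the last holds). The fingers move at their own pace and stop on an object; the grip force is fixed at half the most. Time passes only in rows, so rows that do not move let the fingers close, or fill a call up. It gives the time, the measured TCP pose, the force and the opening at its end, in the units of the state.
- r.get_state(): the state, without advancing time (a new reading comes with each control period).
- r.read_camera(name): name is "scene" or "top" or "wrist"; returns (picture, depth): 384x512x3 uint8, red, green, blue; 384x512 float32, m along the optical axis (not along the pixel's ray), 0 where there is no reading.
- r.camera_model(name): a dict with "K" (3x3 intrinsics, pixels), "dist" ([k1, k2, p1, p2, k3] as OpenCV has them; the pictures are not rectified), "rvec" (rotation vector, rad) and "tvec" (3), from world to camera coordinates, as OpenCV has them. Camera axes: x right, y down, z forward; pixel columns grow to the right and rows downward; lengths in m; the calibration is good to about 2 mm. A picture is of the moment at which its call begins: read the wrist's pose just before it. camera_model takes no time and is no camera call; for the wrist camera it gives the pose at the moment of the call.
- r.finish_job(): hands the job in, once; it reports no verdict.
Trained networks look in the newest picture that a camera, given by its name, has taken for a name from the list of things; names that differ only in an ending like _2 or _b are one class to them, and where a whole thing is asked for, a point or a joint stands for the part that bears it (a point fixed in the world has none). Each returns a list of dicts, best first, with "conf" (0 to 1); they miss things now and then, are a little off and sometimes report something else, mostly with a low value. They report only what shows in the picture. A call takes as long as a camera call.
- r.spot_in(query, camera): "box" ([left, top, width, height] in pixels, round what is visible of it).
- r.place_of(query, camera): "uv" ([column, row] in pixels: a listed point, or the origin of a listed thing).
The state is a dict: "clock": time; "qpos": joint angles; "dq": joint speeds; "effort": joint torques, N m; "tcp_pos": TCP position; "tool_rot": TCP orientation; "ft_force": force on the tool from outside, world axes, zero at the start; "wrist_torque": the same for the moment, N m; "grip_width": opening from 0.0 (shut) to 1.0 (fully open).
Only numpy, scipy, OpenCV 4.12 (cv2) and the standard library are available. Lean on these libraries where they do the work, as an engineer would, in place of code of your own. Each camera call takes 0.05 s, during which the arm holds its last target.

## Task

Take the pusher from its tray and nudge the dark glass filter plate across the inspection stage with it: first flush against the long steel stop, then along it until it also meets the short stop, finishing each push with a light felt press of about 6 N, until the plate sits flush on both stops. Never push the glass with 12 N or more, keep the gripper itself off it and do not lift it or tip it up. Then stand the pusher upright in its tray again and let go, leaving the lens, the cap, the round filter and the lens stand where they are.

Things in the scene. Friction and masses are not known exactly. Their poses are not given: they have to be found in the camera images.
- stage: Fixed inspection stage: an aluminium bed 210 x 180 x 8 mm on the shelf (bed top 8 mm above the shelf) with two dark steel stops, 10 mm wide and 12 mm high above the bed, meeting in one corner: the long stop runs 210 mm along its x side at +y, the short stop 110 mm along y at +x. Origin: centre of the bed's underside. The corner of the stops points roughly away from the robot.
- corner (a point): The stage's inside corner at bed-top height, where the inner faces of the two stops meet. +x runs along the long stop's face towards the short stop, +y along the short stop's face towards the long stop, z up: the long stop's face is the line y = 0, the short stop's face the line x = 0. The open bed lies at negative x (200 mm) and negative y (170 mm).
- plate_mid (a point): Centre of the loose square plate of dark filter glass, 100 x 100 x 8 mm, 0.14 to 0.26 kg, flat on the bed (this point 4 mm above the bed top). It starts 24 to 44 mm short of home in each direction, up to 0.2 rad askew. Home: its +y edge flush on the long stop and its +x edge flush on the short stop, so this point is at x = -50, y = -50 mm from the corner.
- plate: The same glass plate, polished: it slides easily on the bed, the stops and the pusher (friction coefficient 0.08 to 0.12). The foot rarely meets an edge just at its middle, so one push can leave it a little askew: look, and press the other edge again; origin at the centre of its underside.
- pusher_mid (a point): Centre, half-way up, of the pusher, a hand tool standing upright in the tray, 92 mm tall, 0.1 kg: a white round foot 36 mm across and 14 mm high (see pusher), a steel neck 16 mm across up to 32 mm, then a square black grip 22 x 22 mm from 32 to 92 mm above its bottom. On its axis, 46 mm above its bottom; x and y square to the grip's flat sides, z up.
- pusher: The same pusher; origin on its axis at its bottom. Its round foot is eccentric: the foot's centre lies 6 mm to one side of the axis, turned to a different angle each time and stiff enough not to turn in use, so the foot reaches 12 to 24 mm from the axis in the pushing direction.
- tray_floor (a point): Centre of the inner floor of the pusher's grey tray, 100 x 100 mm outside with 4 mm walls 12 mm high, fixed to the shelf; the inner floor is 4 mm above the shelf; axes along its sides.
- lens_mid (a point): Bystander: black prime lens standing on the shelf, 62 mm across, 56 mm tall; its centre.
- rear_cap: Bystander: grey plastic rear lens cap, 60 mm across, 14 mm tall; centre of its underside.
- uv_filter: Bystander: round UV filter in a black ring, 62 mm across, 7 mm tall; centre of its underside.
- stand: Bystander: clear acrylic stand fixed to the shelf, base 90 x 110 mm, with a second lens lying in its spring clip, 84 mm tall in all; centre of its underside.

How it is judged:
On the way, in this order (a step that is already met when the one before it is completed fails the run):
1. the pusher is held by the fingers, lifted at least 20 mm (height (world z) of pusher_mid above 0.07 m and contact force between the fingers and pusher above 1 N), for 0.1 s.
2. the plate is flush on the long stop (within 1.5 mm) and the pusher presses it with more than 3 N (y of plate_mid in the frame of corner above -0.0515 m and z of plate_mid in the frame of corner between 0.002 and 0.0065 m and angle between the x axis of plate_mid and the x axis of corner, either way round below 0.025 rad and contact force between pusher and plate above 3 N), for 0.2 s.
3. the plate is flush on both stops (within 1.5 mm) and the pusher presses it with more than 3 N (all of step 2 and x of plate_mid in the frame of corner above -0.0515 m), for 0.2 s.
At the end, for the whole second after the job is handed in: The plate lies flat on the bed, its centre within 1.5 mm of home in x and in y and turned less than 0.025 rad from the stops; the pusher stands upright (within 0.1 rad) on the tray's floor, its axis within 50 mm of the tray's centre, released and at rest (y of plate_mid in the frame of corner above -0.0515 m and z of plate_mid in the frame of corner between 0.002 and 0.0065 m and angle between the x axis of plate_mid and the x axis of corner, either way round below 0.025 rad and x of plate_mid in the frame of corner above -0.0515 m and linear speed of plate below 0.01 m/s and angle between pusher_mid's own z axis and vertical below 0.1 rad and horizontal distance between pusher_mid and tray_floor below 0.05 m and height (world z) of pusher_mid between 0.048 and 0.055 m and linear speed of pusher below 0.02 m/s and contact force between the fingers and pusher below 0.05 N); the robot touches nothing.
It fails at once if the pusher pushes the glass plate with 12 N or more (contact force between pusher and plate above 12 N).
It fails at once if the gripper or arm touches the glass plate (contact force between any of the fingers, the arm and plate above 0.2 N).
It fails at once if the plate is lifted or tipped (more than 6 mm up or 0.1 rad) (z of plate_mid in the frame of corner above 0.01 m or angle between plate_mid's own z axis and vertical above 0.1 rad).
It fails at once if the lens, the rear cap or the UV filter is moved more than 10 mm (distance of any of lens_mid, rear_cap, uv_filter from where it was at the start of the episode above 0.01 m).
It fails at once if the robot or the pusher knocks the lens stand (contact force between any of the fingers, the arm, pusher and stand above 1 N).
It also fails if it takes over 72 s, if anything falls off the work surface, if the arm or the gripper's body presses on something with over 40 N, if the wrist force passes 120 N, or if a joint passes its speed limit or range.

## Working session

There is one attempt and no reset: what is moved stays moved. The work goes in short steps, Python scripts to look and compute and a tool call to move; the robot and the scene stay as the last step left them, time stands still between calls to the robot, and variables do not carry over. Pictures are saved under pics/ and viewed, and the job is handed in when it is done.

Besides the shell and the picture viewer there is one more tool, called after "Emit:" as a command line: name --pt "numbers of a row" for each row, then --argument value for the rest. servo_tool: Moves the arm, as the interface text tells. Its arguments: {"type":"object","properties":{"rows":{"type":"array","items":{"type":"array","items":{"type":"number"}}},"grip":{"type":"number"}},"required":["rows"]}

```bash
mkdir -p pics; ls; cat > h.py <<'E'
import numpy as np, cv2
from bench import r
from scipy.spatial.transform import Rotation as R
def cam(n):
    m=r.camera_model(n); K=np.array(m['K']);D=np.array(m['dist']);Rm=R.from_rotvec(np.array(m['rvec']).ravel()).as_matrix();t=np.array(m['tvec']).ravel()
    return K,D,Rm,t
def onplane(c,uv,z):
    K,D,Rm,t=c
    p=cv2.undistortPoints(np.array(uv,float).reshape(-1,1,2),K,D).reshape(-1,2)
    C=-Rm.T@t
    d=np.c_[p,np.ones(len(p))]@Rm
    s=(z-C[2])/d[:,2]
    return C+d*s[:,None]
def proj(c,P):
    K,D,Rm,t=c
    return cv2.projectPoints(np.array(P,float).reshape(-1,3),cv2.Rodrigues(Rm)[0],t,K,D)[0].reshape(-1,2)
def deproj(c,uv,depth):
    K,D,Rm,t=c
    p=cv2.undistortPoints(np.array(uv,float).reshape(-1,1,2),K,D).reshape(-1,2)
    dd=np.atleast_1d(depth)
    X=np.c_[p,np.ones(len(p))]*dd[:,None]
    return (X-t)@Rm
def save(n,img): cv2.imwrite('pics/'+n,cv2.cvtColor(img,cv2.COLOR_RGB2BGR))
E
python3 - <<'E'
from h import *
print(r.get_state())
for n in ['scene','top','wrist']:
    c=cam(n)
    im,d=r.read_camera(n); save(n+'0.png',im); np.save(n+'0.npy',d)
    print(n,c[0].tolist(),(-c[2].T@c[3]).round(3),c[2].round(2).tolist())
    if n!='wrist':
      for q in ['corner','plate_mid','pusher_mid','pusher','tray_floor','lens_mid','rear_cap','uv_filter','stand']:
        print(q,[(np.round(a['uv'],1).tolist(),round(a['conf'],2)) for a in r.place_of(q,n)[:2]])
print(r.get_state()['clock'])
E
```

```text
pics
{'clock': 0.0, 'qpos': array([ 1.01089776e+00,  1.59072367e-01,  1.59819851e+00, -2.04143063e-05,
        1.38621832e+00, -2.10130380e-01]), 'dq': array([-0.0018651 , -0.00075897, -0.00012104, -0.00022677, -0.00162473,
       -0.00243451]), 'effort': array([ 4.13710140e-04, -3.85576594e+01, -3.22105157e+01,  7.01681944e-02,
        3.78756307e-02, -2.00587074e-04]), 'tcp_pos': array([0.1967666 , 0.53966475, 0.23562269]), 'tool_rot': array([-5.46491541e-01, -3.09298975e+00,  2.77220461e-03]), 'ft_force': array([-0.37090327, -0.39673276,  0.0468464 ]), 'wrist_torque': array([ 0.00502549,  0.01815687, -0.02652537]), 'grip_width': 1.003160531351948}
scene [[367.1362872271899, 0.0, 246.84872133646567], [0.0, 367.1362872271899, 187.40731179259248], [0.0, 0.0, 1.0]] [ 1.398 -0.181  0.617] [[0.24, 0.97, -0.0], [0.54, -0.14, -0.83], [-0.81, 0.2, -0.56]]
corner [([236.0, 225.3], 0.6)]
plate_mid [([239.1, 194.6], 0.65)]
pusher_mid [([318.2, 151.1], 0.6)]
pusher [([318.9, 168.3], 0.52)]
tray_floor [([322.1, 168.9], 0.92), ([142.1, 264.1], 0.48)]
lens_mid [([257.5, 250.1], 0.63)]
rear_cap [([346.1, 226.4], 0.74), ([128.8, 191.7], 0.15)]
uv_filter [([144.0, 266.4], 0.57)]
stand [([129.1, 194.3], 0.95)]
top [[351.22356381949726, 0.0, 252.0338550290524], [0.0, 351.22356381949726, 186.40628064946037], [0.0, 0.0, 1.0]] [ 0.553 -0.017  0.861] [[0.02, -1.0, -0.03], [-1.0, -0.02, -0.05], [0.05, 0.03, -1.0]]
corner [([267.4, 151.9], 0.89)]
plate_mid [([253.4, 205.0], 0.68)]
pusher_mid [([132.8, 246.9], 0.74), ([255.8, 205.3], 0.73)]
pusher [([137.4, 241.4], 0.57)]
tray_floor [([133.6, 239.9], 0.72)]
lens_mid [([259.3, 103.7], 0.74)]
rear_cap [([154.8, 128.6], 0.63)]
uv_filter [([363.5, 124.1], 0.79)]
stand [([379.8, 252.3], 0.69)]
wrist [[283.14907369251887, 0.0, 254.89395096320547], [0.0, 283.14907369251887, 195.88884546243258], [0.0, 0.0, 1.0]] [0.132 0.564 0.385] [[0.34, 0.94, -0.0], [0.91, -0.33, 0.24], [0.23, -0.08, -0.97]]
1.05
```

View pics/top0.png

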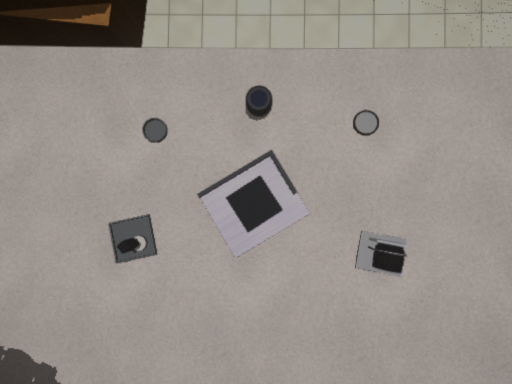

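View pics/scene0.png

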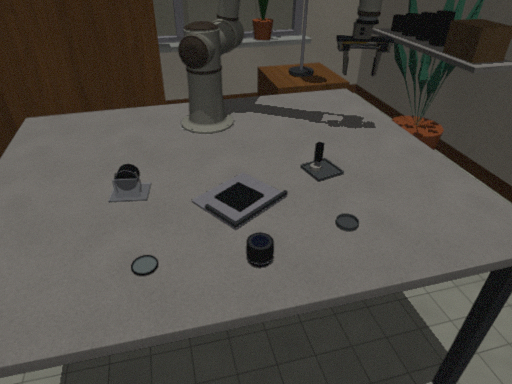

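View pics/wrist0.png

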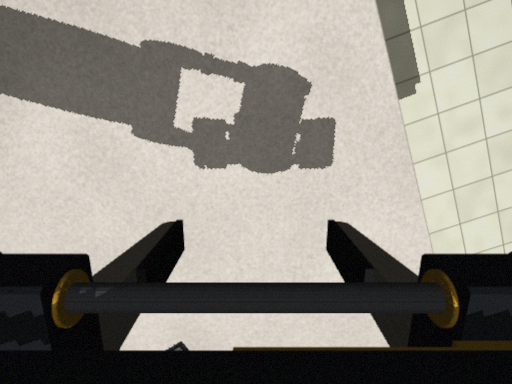

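Top view: the stage spans about (198,195)-(308,212), with the long stop from (200,195) to (272,153) and the short stop from there to (296,193). The plate is at about (254,204). The pusher is in its tray at about (134,240). Next I enlarge the picture to measure edges.

```bash
python3 - <<'E'
from h import *
im=cv2.imread('pics/top0.png')
a=im[140:265,185:320]; a=cv2.resize(a,None,fx=4.4,fy=4.4,interpolation=cv2.INTER_CUBIC); a=np.clip(a*1.6,0,255).astype(np.uint8)
cv2.imwrite('pics/st.png',a)
a=im[205:275,100:170]; a=cv2.resize(a,None,fx=8,fy=8,interpolation=cv2.INTER_CUBIC); a=np.clip(a*1.8,0,255).astype(np.uint8)
cv2.imwrite('pics/tr.png',a)
c=cam('top'); 
d=np.load('top0.npy')
for n,uv in dict(corner=(267.4,151.9),plate=(253.4,205),tray=(133.6,239.9),pm=(132.8,246.9),p=(137.4,241.4)).items():
    z=dict(corner=.008,plate=.012,tray=.004,pm=.05,p=.004)[n]
    print(n,onplane(c,uv,z).round(4),deproj(c,uv,[d[int(uv[1]),int(uv[0])]]).round(4))
for n,uv,z in [('pm',(318.2,151.1),.05),('p',(318.9,168.3),.004),('tray',(322.1,168.9),.004),('corner',(236,225.3),.008),('plate',(239.1,194.6),.012)]:
    print(n,onplane(cam('scene'),uv,z).round(4))
E
```

```text
corner [[ 0.684  -0.0263  0.008 ]] [[ 0.6856 -0.0264 -0.0026]]
plate [[0.5538 0.0054 0.012 ]] [[0.5538 0.0054 0.0134]]
tray [[0.4636 0.2964 0.004 ]] [[0.468  0.2809 0.0464]]
pm [[0.4524 0.2808 0.05  ]] [[0.4561 0.2699 0.0798]]
p [[0.4602 0.287  0.004 ]] [[0.4622 0.2804 0.0226]]
pm [[0.4323 0.2995 0.05  ]]
p [[0.4636 0.2937 0.004 ]]
tray [[0.4697 0.3022 0.004 ]]
corner [[ 0.6825 -0.0312  0.008 ]]
plate [[0.5557 0.0066 0.012 ]]
```

View pics/st.png

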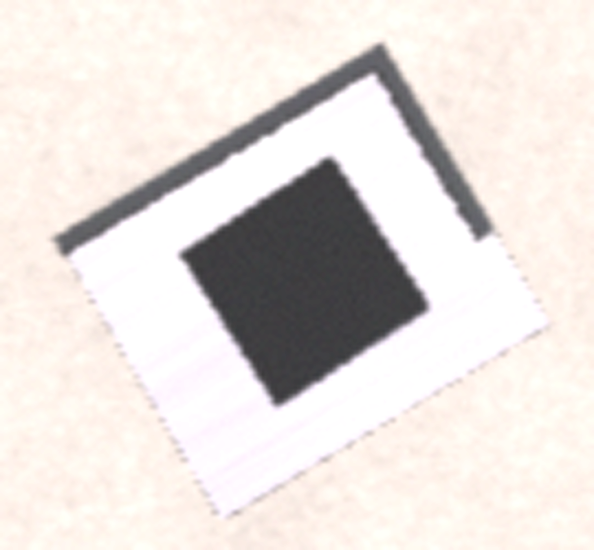

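View pics/tr.png

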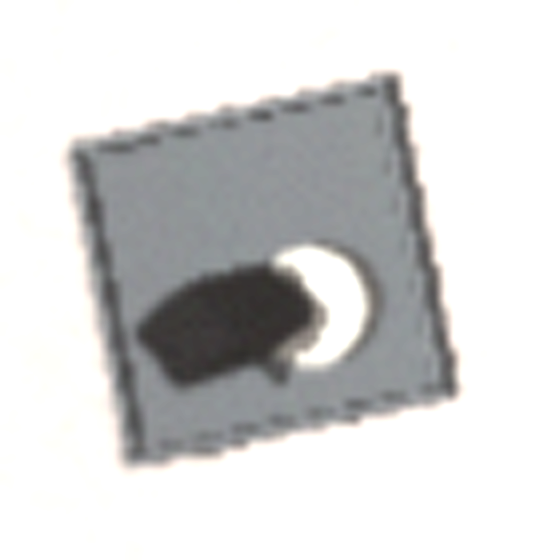

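Both crops are clear: the plate is nearly aligned with the stage, and the grip leans left in perspective with the foot's centre near (139,243). I'll fit the stage and plate edges from these, then look at the pusher from above.

```bash
cat > fit.py <<'E'
from h import *
from scipy.optimize import least_squares
def bil(g,uv): return cv2.remap(g,uv[:,0].astype(np.float32).reshape(-1,1),uv[:,1].astype(np.float32).reshape(-1,1),cv2.INTER_CUBIC).ravel()
def edgept(g,c,P,n,z,rng=0.008,step=0.0003):
    # sub-pixel edge near world point P along world normal n; returns offset of max gradient or None
    s=np.arange(-rng,rng,step)
    Q=np.c_[P[0]+s*n[0],P[1]+s*n[1],np.full(len(s),z)]
    v=bil(g,proj(c,Q)); v=cv2.GaussianBlur(v.reshape(-1,1),(1,9),0).ravel()
    gr=np.abs(np.gradient(v)); 
    i=gr.argmax()
    lo,hi=max(0,i-6),i+7
    w=gr[lo:hi]**2
    return (s[lo:hi]*w).sum()/w.sum(), gr[i]
def fitsquare(g,c,x0,z,sides,rng,npt=25,thr=1.0):
    """x0=(cx,cy,th); sides: list of (nx,ny,d,lo,hi) in local frame; returns pose"""
    x=np.array(x0,float)
    for it in range(6):
        rg=rng if it<2 else rng*0.5
        obs=[]
        ct,st=np.cos(x[2]),np.sin(x[2]); Rm=np.array([[ct,-st],[st,ct]])
        for nx,ny,d,lo,hi in sides:
            for t in np.linspace(lo,hi,npt):
                l=np.array([nx*d-ny*t,ny*d+nx*t]); P=x[:2]+Rm@l; n=Rm@np.array([nx,ny])
                o,q=edgept(g,c,P,n,z,rg)
                if q>thr: obs.append((P+o*n,nx,ny,d))
        def res(y):
            ct,st=np.cos(y[2]),np.sin(y[2]); Ri=np.array([[ct,st],[-st,ct]])
            return [ (Ri@(p-y[:2]))@np.array([nx,ny])-d for p,nx,ny,d in obs]
        s=least_squares(res,x,loss='soft_l1',f_scale=0.0008); x=s.x
    return x,np.sqrt(np.mean(np.square(res(x)))),len(obs)
def measure(im,stage0,plate0,camn='top',fitstage=True):
    c=cam(camn); g=cv2.cvtColor(im,cv2.COLOR_RGB2GRAY).astype(np.float32)
    out={}
    # stage: corner frame pose, fit outer top edges of stops z=.020: long outer y=+.010 ; short outer x=+.010
    if fitstage:
        s=fitsquare(g,c,stage0,0.020,[(0,1,.010,-.005,.19),(1,0,.010,-.10,.005)],.008)
        out['stage']=s
    p=fitsquare(g,c,plate0,0.016,[(0,1,.05,-.04,.04),(1,0,.05,-.04,.04),(0,-1,.05,-.04,.04),(-1,0,.05,-.04,.04)],.008)
    out['plate']=p
    return out
def rel(st,pl):
    d=pl[:2]-st[:2]; ct,s=np.cos(st[2]),np.sin(st[2])
    a=(pl[2]-st[2]+np.pi/4)%(np.pi/2)-np.pi/4
    return np.array([ct*d[0]+s*d[1],-s*d[0]+ct*d[1],a])
E
python3 - <<'E'
from fit import *
im=cv2.cvtColor(cv2.imread('pics/top0.png'),cv2.COLOR_BGR2RGB); c=cam('top')
q=lambda u,v:(185+u/4.4-.5+.11,140+v/4.4-.5+.11)
co=onplane(c,[q(382,43),q(55,238),q(494,232)],.020); print(co.round(4))
pc=onplane(c,[q(331,157),q(428,308),q(277,406),q(181,256)],.016); print(pc.round(4)); print([np.linalg.norm(pc[i]-pc[i-1]) for i in range(4)])
d=co[0]-co[1]; th=np.arctan2(d[1],d[0]); print('th',th)
Rm=np.array([[np.cos(th),-np.sin(th)],[np.sin(th),np.cos(th)]])
corner=co[0][:2]-Rm@np.array([.01,.01])
d=pc[0]-pc[3]; thp=np.arctan2(d[1],d[0])
m=measure(im,[*corner,th],[*pc[:,:2].mean(0),thp]); print(m)
print(rel(m['stage'][0],m['plate'][0]))
# bed outline fit at z=.008: -y edge y=-.17, -x edge x=-.2
g=cv2.cvtColor(im,cv2.COLOR_RGB2GRAY).astype(np.float32)
print(fitsquare(g,c,m['stage'][0],.008,[(0,-1,.17,-.0,.0)][:0]+[(0,-1,.17,-.19,-.01),(-1,0,.20,.01,.16)],.006))
E
```

```text
[[ 0.6884 -0.0358  0.02  ]
 [ 0.5785  0.1412  0.02  ]
 [ 0.5859 -0.098   0.02  ]]
[[ 0.6257 -0.0089  0.016 ]
 [ 0.5441 -0.0631  0.016 ]
 [ 0.4893  0.0181  0.016 ]
 [ 0.57    0.0724  0.016 ]]
[np.float64(0.09853170994336376), np.float64(0.09798912914349212), np.float64(0.09795697247344164), np.float64(0.09715778644158009)]
th -1.0151076884432921
{'stage': (array([ 0.6753204 , -0.03207173, -1.01518159]), np.float64(0.0002900997868096748), 50), 'plate': (array([ 0.55785497,  0.00459154, -0.97849953]), np.float64(0.0003797009813249195), 100)}
[-0.09310723 -0.08045723  0.03668206]
(array([ 0.67795173, -0.03301813, -1.0146247 ]), np.float64(0.00036835526032647577), 46)
```

```bash
cat >> h.py <<'E'
def tool():
    s=r.get_state(); return s['tcp_pos'],R.from_rotvec(s['tool_rot']).as_matrix(),s
def plan(target,yaw=None):
    p,M,s=tool(); d=M.T@(np.array(target)-p)
    y=np.degrees(np.arctan2(M[1,1],M[0,1]))
    print('tcp',p.round(4),'yaw(tool y)',round(y,2),'F',s['ft_force'].round(2),'dtool mm',(d*1000).round(1), 'twist',None if yaw is None else round(y-yaw,2),'t',round(s['clock'],2))
E
python3 -c "
from h import *
plan([.514,.263,.2])
print(tool()[1].round(3))"
```

```text
tcp [0.1971 0.5402 0.2366] yaw(tool y) 69.96 F [-0.48  0.08 -0.56] dtool mm [-392.7 -151.8   36.6] twist None t 1.05
[[-0.939  0.343  0.   ]
 [ 0.343  0.939  0.   ]
 [-0.     0.    -1.   ]]
```

Emit:
servo_tool --pt "-0.035 -0.0135 0.0035 0" --pt "-0.035 -0.0135 0.0035 0" --pt "-0.035 -0.0135 0.0035 0" --pt "-0.035 -0.0135 0.0035 0" --pt "-0.035 -0.0135 0.0035 0" --pt "-0.035 -0.0135 0.0035 0" --pt "-0.035 -0.0135 0.0035 0" --pt "-0.035 -0.0135 0.0035 0" --pt "-0.035 -0.0135 0.0035 0" --pt "-0.035 -0.0135 0.0035 0"

```text
clock: 1.88
tcp_pos: [0.4808, 0.2919, 0.2016]
tool_rot: [0.547, 3.093, 0.0]
ft_force: [0.8, 1.1, -0.0]
grip_width: 0.997
```

```bash
python3 - <<'E'
from h import *
plan([.514,.263,.2])
c=cam('wrist'); im,d=r.read_camera('wrist'); save('w1.png',im); np.save('w1.npy',d)
import pickle; pickle.dump(c,open('w1.pkl','wb'))
for q in ['pusher_mid','pusher','tray_floor']:
    print(q,[(np.round(a['uv'],1).tolist(),round(a['conf'],2)) for a in r.place_of(q,'wrist')[:2]])
E
```

```text
tcp [0.4808 0.2919 0.2016] yaw(tool y) 69.95 F [ 0.76  1.13 -0.05] dtool mm [-41.1 -15.8   1.6] twist None t 1.88
pusher_mid [([244.6, 172.4], 0.62)]
pusher [([246.6, 166.6], 0.73)]
tray_floor [([253.9, 170.0], 0.73)]
```

View pics/w1.png

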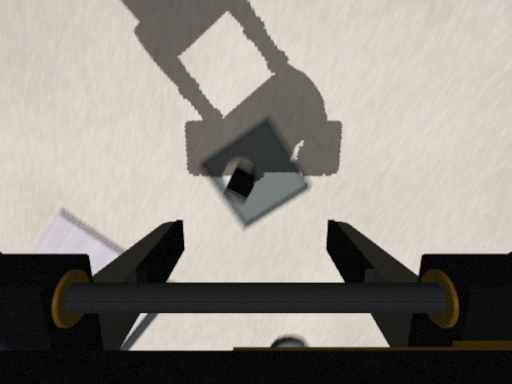

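The wrist view shows the tray at about (255,172), with the pusher grip at about (240,180) in the arm's shadow and slightly blurred. I'll take a still picture and zoom in.

```bash
python3 - <<'E'
from h import *
plan([.514,.263,.2]); print(r.get_state()['dq'].round(3))
c=cam('wrist'); im,d=r.read_camera('wrist'); save('w2.png',im); np.save('w2.npy',d)
import pickle; pickle.dump(c,open('w2.pkl','wb'))
a=im[105:235,190:320].astype(float); a=cv2.resize(np.clip(a*1.0,0,255).astype(np.uint8),None,fx=4.5,fy=4.5,interpolation=cv2.INTER_CUBIC)
a=(255*(a/255.)**.5).astype(np.uint8); save('w2z.png',a)
g=d[105:235:6,190:320:6]; 
b=(np.clip((d-.25)/(.16),0,1)*255).astype(np.uint8)[105:235,190:320]; cv2.imwrite('pics/w2d.png',cv2.resize(b,None,fx=4.5,fy=4.5,interpolation=cv2.INTER_NEAREST))
E
```

```text
tcp [0.4798 0.2929 0.2014] yaw(tool y) 69.84 F [-0.61  0.55  0.14] dtool mm [-42.4 -16.3   1.4] twist None t 2.08
[ 0.044 -0.016  0.012  0.004  0.004  0.001]
```

View pics/w2z.png

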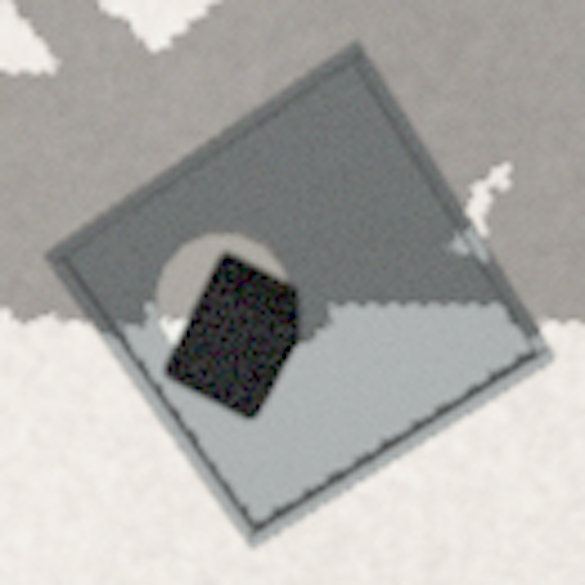

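View pics/w2d.png

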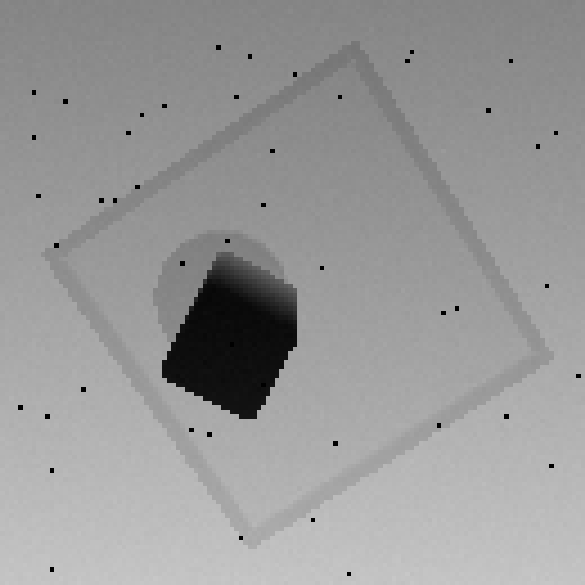

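The depth picture shows the grip top clearly, with the foot offset towards its upper left. I'll segment both by height.

```bash
python3 - <<'E'
from h import *
import pickle
c=pickle.load(open('w2.pkl','rb')); d=np.load('w2.npy')
v,u=np.mgrid[105:235,190:320]; uv=np.c_[u.ravel(),v.ravel()]; dd=d[105:235,190:320].ravel()
k=dd>0; W=deproj(c,uv[k],dd[k])
z=W[:,2]; print('shelf',np.median(z[(z<.02)]), 'hist',np.histogram(z,bins=np.arange(-.006,.11,.004)))
# shelf bias by plane fit
sel=(z>.085); T=W[sel]; print('top',len(T),np.median(T[:,2]))
sel2=z>np.median(T[:,2])-.008; T=W[sel2]
rect=cv2.minAreaRect((T[:,:2]*1e4).astype(np.float32)); print('top rect',np.array(rect[0])/1e4,np.array(rect[1])/1e4,rect[2])
F=W[(z>.013)&(z<.024)&(np.hypot(*(W[:,:2]-T[:,:2].mean(0)).T)<.045)]
print('foot',len(F),np.median(F[:,2]))
Z=W[(np.abs(z-.012)<.003)]
# wall
rect=cv2.minAreaRect((W[(z>.009)&(z<.02)][:,:2]*1e4).astype(np.float32)); print('tray rect',np.array(rect[0])/1e4,np.array(rect[1])/1e4,rect[2])
np.save('F.npy',F)
print('foot ext',F[:,:2].min(0),F[:,:2].max(0))
im=cv2.imread('pics/w2.png'); 
# circle outline hypothesis overlay: foot centres
t=np.array(cv2.minAreaRect((T[:,:2]*1e4).astype(np.float32))[0])/1e4
best=[]
for a in np.radians(np.arange(0,360,5)):
    ctr=t+.006*np.array([np.cos(a),np.sin(a)])
    rr=np.hypot(*(F[:,:2]-ctr).T)
    best.append((abs(np.percentile(rr,97)-.018),np.degrees(a),np.percentile(rr,97)))
    
print(sorted(best)[:6])
# free circle: hull points
h=cv2.convexHull((F[:,:2]).astype(np.float32)).reshape(-1,2); print((h).round(4).tolist())
E
```

```text
shelf 0.001133367571852553 hist (array([   6, 9855, 4692,  227, 1071,   94,  177,    0,    0,    0,    0,
          7,   11,   10,   10,   11,   12,   11,   14,   13,   12,   18,
         13,   19,   15,  545,   10,    0]), array([-0.006, -0.002,  0.002,  0.006,  0.01 ,  0.014,  0.018,  0.022,
        0.026,  0.03 ,  0.034,  0.038,  0.042,  0.046,  0.05 ,  0.054,
        0.058,  0.062,  0.066,  0.07 ,  0.074,  0.078,  0.082,  0.086,
        0.09 ,  0.094,  0.098,  0.102,  0.106]))
top 591 0.09632757463774273
top rect [0.45915176 0.28605549] [0.02192593 0.02227411] 42.05804443359375
foot 316 0.018162034340736447
tray rect [0.46818604 0.29832041] [0.09981691 0.10018295] 13.372076034545898
foot ext [0.41727052 0.24358644] [0.48754748 0.30312391]
[(np.float64(0.020836632879819402), np.float64(220.0), np.float64(0.0388366328798194)), (np.float64(0.021015421158768855), np.float64(225.0), np.float64(0.039015421158768854)), (np.float64(0.02115868183047689), np.float64(215.0), np.float64(0.03915868183047689)), (np.float64(0.021203943524994013), np.float64(250.00000000000003), np.float64(0.03920394352499401)), (np.float64(0.021265327240219813), np.float64(245.00000000000003), np.float64(0.03926532724021981)), (np.float64(0.021423513208752656), np.float64(230.0), np.float64(0.039423513208752654))]
[[0.48750001192092896, 0.2531000077724457], [0.4602000117301941, 0.2973000109195709], [0.41769999265670776, 0.30309998989105225], [0.4172999858856201, 0.3019999861717224], [0.41839998960494995, 0.2953000068664551], [0.42590001225471497, 0.2621999979019165], [0.42750000953674316, 0.2563999891281128], [0.4311000108718872, 0.2524999976158142], [0.44350001215934753, 0.24459999799728394], [0.4494999945163727, 0.243599995970726]]
```

```bash
python3 - <<'E'
from h import *
from scipy.optimize import least_squares
F=np.load('F.npy'); F=F[(F[:,2]>.0165)&(F[:,2]<.0205)]
t=np.array([.45915,.28606])
F=F[np.hypot(*(F[:,:2]-t).T)<.027]; print(len(F))
h=cv2.convexHull((F[:,:2]*1e4).astype(np.float32)).reshape(-1,2)/1e4; 
p=h-t; ang=np.degrees(np.arctan2(p[:,1],p[:,0])); 
for a,q in sorted(zip(ang,np.hypot(*p.T))): print(round(a),round(q*1000,1),end='; ')
# keep outermost points
rr=np.hypot(*p.T); k=rr>.015
s=least_squares(lambda x:np.hypot(*(h[k]-x).T)-.0178,t,loss='soft_l1',f_scale=.0005); print(s.x-t,np.hypot(*(s.x-t)),np.degrees(np.arctan2(*(s.x-t)[::-1])),np.abs(s.fun).max())
plan([.459,.286,.2],42)
E
```

```text
246
-170 17.8; -167 18.3; -156 19.6; -150 20.6; -140 21.2; -135 21.8; -122 22.5; -113 23.2; -107 23.5; -104 23.6; -93 23.4; -86 23.3; -79 23.4; -77 22.6; 95 10.8; 102 11.5; 114 12.0; 122 12.2; 143 13.5; 153 14.2; 163 15.2; 167 15.6; [-0.00024057 -0.00578649] 0.005791492047686097 -92.38070881933012 0.00076770005435918
tcp [0.4792 0.2937 0.2016] yaw(tool y) 69.94 F [-0.6   0.44  0.07] dtool mm [ 16.3 -14.2   1.6] twist 27.94 t 2.13
```

Emit:
servo_tool --pt "0 0 0 7" --pt "0 0 0 7" --pt "0 0 0 7" --pt "0 0 0 7" --pt "0.004 -0.01 0.01 0" --pt "0.004 -0.01 0.01 0" --pt "0 0 0.015 0" --pt "0 0 0.015 0" --pt "0 0 0 0" --pt "0 0 0 0"

```text
clock: 2.97
tcp_pos: [0.4579, 0.2869, 0.1513]
tool_rot: [-1.275, -2.87, 0.001]
ft_force: [-0.1, 0.5, 0.5]
grip_width: 0.999
```

```bash
python3 -c "
from h import *
plan([.4592,.2861,.055],42)"
```

```text
tcp [0.4579 0.2869 0.1513] yaw(tool y) 42.07 F [-0.07  0.48  0.5 ] dtool mm [-1.5  0.6 96.3] twist 0.07 t 2.97
```

Emit:
servo_tool --pt "-0.0015 0.0005 0.012 0" --pt "0 0 0.014 0" --pt "0 0 0.014 0" --pt "0 0 0.014 0" --pt "0 0 0.014 0" --pt "0 0 0.014 0" --pt "0 0 0.014 0" --pt "0 0 0 0" --pt "0 0 0 0" --pt "0 0 0 0"

```text
clock: 3.8
tcp_pos: [0.4615, 0.2856, 0.0566]
tool_rot: [1.278, 2.868, 0.002]
ft_force: [0.0, 0.1, 0.3]
grip_width: 1.002
```

```bash
python3 -c "
from h import *
plan([.4592,.2861,.055],42)"
```

```text
tcp [0.4615 0.2856 0.0566] yaw(tool y) 41.97 F [0.02 0.06 0.33] dtool mm [ 1.9 -1.4  1.6] twist -0.03 t 3.8
```

Emit:
servo_tool --pt "0.0015 -0.0005 0.001 0" --pt "0 0 0 0" --pt "0 0 0 0" --pt "0 0 0 0" --pt "0 0 0 0" --pt "0 0 0 0" --pt "0 0 0 0" --pt "0 0 0 0" --pt "0 0 0 0" --pt "0 0 0 0"

```text
clock: 4.63
tcp_pos: [0.4594, 0.2859, 0.0546]
tool_rot: [-1.279, -2.869, 0.0]
ft_force: [0.7, -0.3, -0.6]
grip_width: 1.001
```

Emit:
servo_tool --pt "0 0 0 0" --pt "0 0 0 0" --pt "0 0 0 0" --pt "0 0 0 0" --pt "0 0 0 0" --pt "0 0 0 0" --pt "0 0 0 0" --pt "0 0 0 0" --pt "0 0 0 0" --pt "0 0 0 0" --grip 1

```text
clock: 5.47
tcp_pos: [0.4594, 0.286, 0.0546]
tool_rot: [-1.279, -2.87, 0.0]
ft_force: [-0.1, 0.3, 0.5]
grip_width: 0.295
```

```bash
python3 -c "
from h import *
plan([.4592,.2861,.055],42);print(r.get_state()['wrist_torque'],r.get_state()['grip_width'])"
```

```text
tcp [0.4594 0.286  0.0546] yaw(tool y) 41.96 F [-0.07  0.33  0.53] dtool mm [ 0.2 -0.  -0.4] twist -0.04 t 5.47
[0.01475371 0.03844331 0.00758965] 0.2951260098715447
```

Emit:
servo_tool --pt "0 0 0 0" --pt "0 0 0 0" --pt "0 0 0 0" --pt "0 0 -0.01 0" --pt "0 0 -0.015 0" --pt "0 0 -0.015 0" --pt "0 0 -0.015 0" --pt "0 0 -0.01 0" --pt "0 0 0 0" --pt "0 0 0 0"

```text
clock: 6.3
tcp_pos: [0.4596, 0.286, 0.1201]
tool_rot: [1.279, 2.869, 0.001]
ft_force: [0.4, 0.6, -1.3]
grip_width: 0.238
```

```bash
python3 - <<'E'
from h import *
plan([.4592,.2861,.12],42);print(r.get_state()['wrist_torque'].round(3),r.get_state()['grip_width'])
im,d=r.read_camera('scene'); save('s1.png',im[60:260,180:420].repeat(3,0).repeat(3,1))
# recompute stage from top depth
im,d=r.read_camera('top'); save('t1.png',im); np.save('t1.npy',d)
c=cam('top')
v,u=np.mgrid[145:262,190:315]; uv=np.c_[u.ravel(),v.ravel()]; dd=d[145:262,190:315].ravel(); k=dd>0
W=deproj(c,uv[k],dd[k]); z=W[:,2]; print(np.histogram(z,bins=np.arange(-.004,.03,.002)))
E
```

```text
tcp [0.4596 0.286  0.1201] yaw(tool y) 41.96 F [ 0.42  0.62 -1.28] dtool mm [ 0.3 -0.3  0.1] twist -0.04 t 6.3
[-0.004  0.016 -0.005] 0.2382884609977988
(array([1301, 3816, 2559,  357,  664, 2007, 1277,  194,  299,  832,  626,
        348,  159,   20,    1,    0]), array([-0.004, -0.002,  0.   ,  0.002,  0.004,  0.006,  0.008,  0.01 ,
        0.012,  0.014,  0.016,  0.018,  0.02 ,  0.022,  0.024,  0.026,
        0.028]))
```

View pics/s1.png

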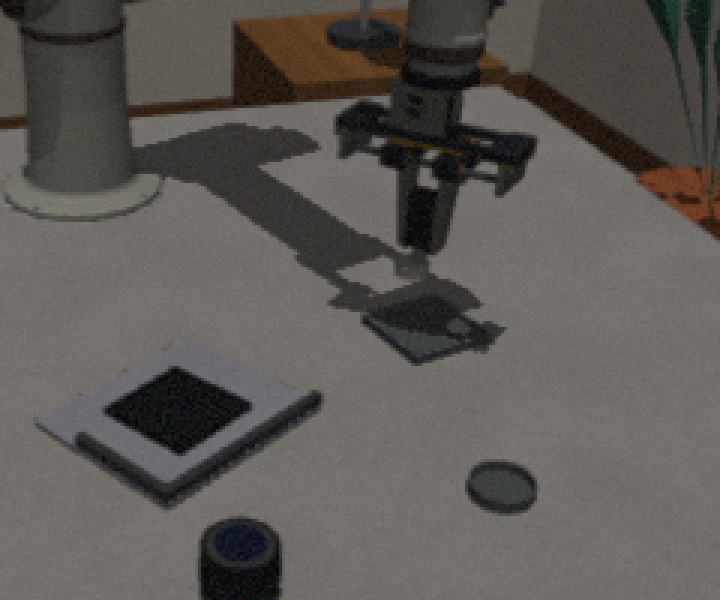

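Emit:
servo_tool --pt "0 0 -0.012 5" --pt "0 0 -0.012 5" --pt "0 0 -0.012 0.2" --pt "0 0 -0.012 0" --pt "0 0 -0.012 0" --pt "0 0 0 0" --pt "0 0 0 0" --pt "0 0 0 0" --pt "0 0 0 0" --pt "0 0 0 0"

```text
clock: 7.23
tcp_pos: [0.4588, 0.2858, 0.1787]
tool_rot: [-1.528, -2.744, 0.002]
ft_force: [0.6, -0.2, -0.1]
grip_width: 0.24
```

```bash
python3 -c "
from h import *
plan([.626,-.106,.18],31.8)"
```

```text
tcp [0.4588 0.2858 0.1787] yaw(tool y) 31.77 F [ 0.58 -0.23 -0.07] dtool mm [-421.1  -64.2   -1.3] twist -0.03 t 7.23
```

Emit:
servo_tool --pt "-0.03 -0.005 0 0" --pt "-0.041 -0.006 0 0" --pt "-0.041 -0.006 0 0" --pt "-0.041 -0.006 0 0" --pt "-0.041 -0.006 0 0" --pt "-0.041 -0.006 0 0" --pt "-0.041 -0.006 0 0" --pt "-0.041 -0.006 0 0" --pt "-0.041 -0.006 0 0" --pt "-0.041 -0.006 0 0"

```text
clock: 8.07
tcp_pos: [0.6194, -0.0863, 0.1789]
tool_rot: [-1.529, -2.743, 0.0]
ft_force: [0.3, 0.8, -0.5]
grip_width: 0.239
```

Emit:
servo_tool --pt "-0.03 -0.005 0 0" --pt "-0.01 0 0 0" --pt "0 0 0 0" --pt "0 0 0 0" --pt "0 0 0 0" --pt "0 0 0 0" --pt "0 0 0 0" --pt "0 0 0 0" --pt "0 0 0 0" --pt "0 0 0 0"

```text
clock: 8.9
tcp_pos: [0.636, -0.1206, 0.1797]
tool_rot: [1.528, 2.745, 0.0]
ft_force: [-0.5, -0.1, -1.3]
grip_width: 0.239
```

```bash
python3 - <<'E'
from h import *
import pickle
plan([.626,-.106,.18],31.8)
c=cam('wrist'); im,d=r.read_camera('wrist'); save('w3.png',im); np.save('w3.npy',d)
pickle.dump(c,open('w3.pkl','wb'))
v,u=np.mgrid[0:384,0:512]; uv=np.c_[u.ravel(),v.ravel()]; dd=d.ravel(); k=dd>.1; dd=dd[k]
W=deproj(c,uv[k],dd); z=W[:,2]
print(np.histogram(z,bins=np.arange(-.006,.03,.002)))
E
```

```text
tcp [ 0.636  -0.1206  0.1797] yaw(tool y) 31.79 F [-0.48 -0.07 -1.27] dtool mm [17.6 -0.8 -0.3] twist -0.01 t 8.9
(array([    0,    41, 21664, 72460,  3026,  1243,  5997, 10080,   535,
         167,  2529,  7256,   986,  1873,   124,   104,    94]), array([-0.006, -0.004, -0.002,  0.   ,  0.002,  0.004,  0.006,  0.008,
        0.01 ,  0.012,  0.014,  0.016,  0.018,  0.02 ,  0.022,  0.024,
        0.026,  0.028]))
```

View pics/w3.png

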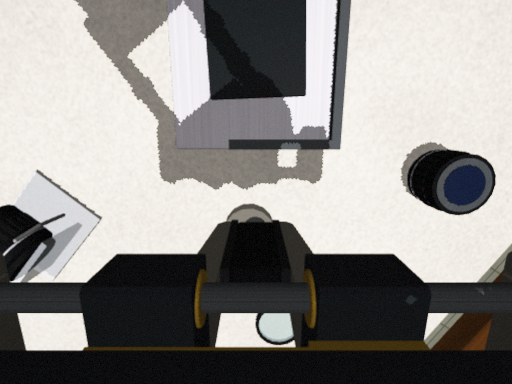

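The wrist view shows the stage from above: the long stop at column ~340, the short stop at row ~143, and the plate's lower edge at row ~98. The pusher foot is at (250,213). I'll fit edges on the height map from depth.

```bash
cat >> fit.py <<'E'
def hmap(c,d):
    v,u=np.mgrid[0:d.shape[0],0:d.shape[1]]
    d2=cv2.medianBlur(d,3)
    W=deproj(c,np.c_[u.ravel(),v.ravel()],d2.ravel())
    return (W[:,2]*10000).reshape(d.shape).astype(np.float32).clip(-100,400)
def wmeasure(c,d,st0,pl0,psides):
    g=hmap(c,d)
    s=fitsquare(g,c,st0,.020,[(0,1,.010,-.15,.0),(1,0,.010,-.10,.0)],.008,thr=2)
    S={'+y':(0,1,.05,-.035,.035),'+x':(1,0,.05,-.035,.035),'-y':(0,-1,.05,-.035,.035),'-x':(-1,0,.05,-.035,.035)}
    p=fitsquare(g,c,pl0,.016,[S[k] for k in psides],.006,thr=1)
    return s,p
E
python3 - <<'E'
from fit import *
import pickle
c=pickle.load(open('w3.pkl','rb')); d=np.load('w3.npy')
st=[.6765,-.0325,-1.0152]; pl=[.558,.0046,-.9785]
s,p=wmeasure(c,d,st,pl,['+y','+x','-y']); print(s,p); print(rel(s[0],p[0]))
im=cv2.cvtColor(cv2.imread('pics/w3.png'),cv2.COLOR_BGR2GRAY).astype(np.float32)
print('inner img',fitsquare(im,c,s[0],.020,[(0,1,.010,-.15,.0),(1,0,.010,-.10,.0)],.006))
print('plate img',fitsquare(im,c,p[0],.016,[(0,1,.05,-.02,.04),(1,0,.05,-.035,.035),(0,-1,.05,-.035,.02)],.006))
I=cv2.imread('pics/w3.png')
def poly(x,pts,z,col):
    ct,sn=np.cos(x[2]),np.sin(x[2]); P=[(x[0]+ct*a-sn*b,x[1]+sn*a+ct*b,z) for a,b in pts]
    cv2.polylines(I,[np.round(proj(c,P)*8).astype(np.int32)],False,col,1,cv2.LINE_AA,3)
poly(s[0],[(-.2,.01),(.01,.01),(.01,-.11)],.02,(0,0,255)); poly(s[0],[(-.2,0),(0,0),(0,-.11)],.02,(0,255,0))
poly(p[0],[(-.03,.05),(.05,.05),(.05,-.05),(-.03,-.05)],.016,(255,255,0))
cv2.imwrite('pics/w3o.png',cv2.resize(I[0:170,150:360],None,fx=3.4,fy=3.4))
E
```

```text
(array([ 0.67593519, -0.03290438, -1.0165019 ]), np.float64(0.0004302679484328131), 28) (array([ 0.55889796,  0.00400482, -0.97568621]), np.float64(0.0001826298896622023), 75)
[-0.09298465 -0.08008657  0.04081569]
inner img (array([ 0.67665341, -0.03314336, -1.01858554]), np.float64(0.0003340328748563315), 30)
plate img (array([ 0.55945232,  0.00361954, -0.97663456]), np.float64(0.0002545195961512397), 74)fit.py:13: RuntimeWarning: invalid value encountered in scalar divide
  return (s[lo:hi]*w).sum()/w.sum(), gr[i]
```

View pics/w3o.png

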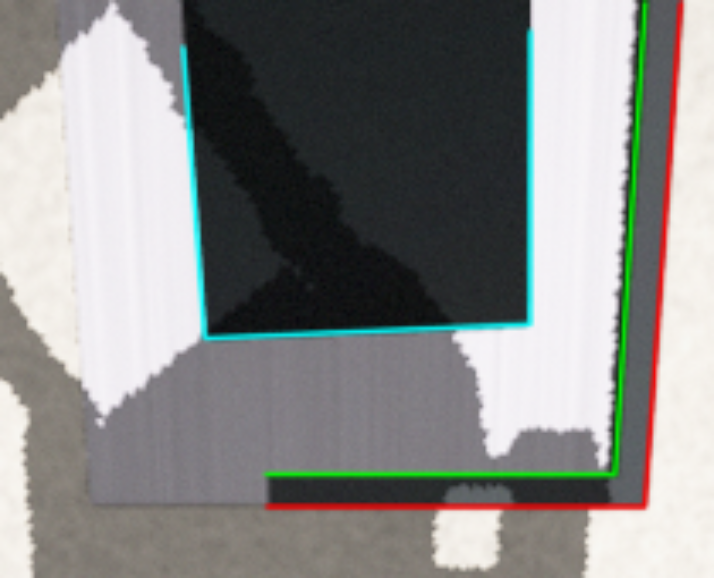

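```bash
cat >> h.py <<'E'
ST=np.array([.6762,-.0330,-1.017])
def c2w(x,y):
    c,s=np.cos(ST[2]),np.sin(ST[2]); return ST[0]+c*x-s*y, ST[1]+s*x+c*y
def w2c(p):
    c,s=np.cos(ST[2]),np.sin(ST[2]); d=np.array(p[:2])-ST[:2]; return np.array([c*d[0]+s*d[1],-s*d[0]+c*d[1]])
def foot():
    # foot centre in corner frame, from measured tcp
    p,M,s=tool(); f=p+M@np.array([-.00415,-.00406,0]); return w2c(f)
E
python3 -c "
from h import *
print(c2w(-.0972,-.159),foot()*1000)
plan([*c2w(-.0972,-.159),.0605],31.73)"
```

```text
(np.float64(0.4898456635091092), np.float64(-0.033949352958497866)) [ 57.63755617 -84.40221964]
tcp [ 0.636  -0.1207  0.1797] yaw(tool y) 31.78 F [ 0.06  0.26 -1.04] dtool mm [150.8 -78.5 119.2] twist 0.05 t 8.95
```

Emit:
servo_tool --pt "0.02 -0.0105 0 0" --pt "0.025 -0.013 0.006 0" --pt "0.025 -0.013 0.006 0" --pt "0.025 -0.013 0.006 0" --pt "0.025 -0.013 0.006 0" --pt "0.02 -0.011 0.006 0" --pt "0.011 -0.005 0.01 0" --pt "0 0 0.01 0" --pt "0 0 0.01 0" --pt "0 0 0 0"

```text
clock: 9.78
tcp_pos: [0.4892, -0.034, 0.1176]
tool_rot: [-1.528, -2.742, 0.001]
ft_force: [-1.4, -0.5, -2.1]
grip_width: 0.236
```

```bash
python3 -c "
from h import *
print(foot()*1000)
plan([*c2w(-.0972,-.159),.0605],31.73)"
```

```text
[ -93.32511255 -163.64747981]
tcp [ 0.4892 -0.034   0.1176] yaw(tool y) 31.74 F [-1.4  -0.46 -2.12] dtool mm [-0.4  0.7 57.1] twist 0.01 t 9.78
```

Emit:
servo_tool --pt "0 0 0.01 0" --pt "0 0 0.012 0" --pt "0 0 0.012 0" --pt "0 0 0.012 0" --pt "0 0 0.008 0" --pt "0 0 0.003 0" --pt "0 0 0 0" --pt "0 0 0 0" --pt "0 0 0 0" --pt "0 0 0 0"

```text
clock: 10.62
tcp_pos: [0.4905, -0.0341, 0.0634]
tool_rot: [1.528, 2.743, 0.0]
ft_force: [-0.2, -0.2, -1.1]
grip_width: 0.241
```

```bash
python3 - <<'E'
from h import *
print(foot()*1000)
plan([*c2w(-.0972,-.159),.0605],31.73)
im,d=r.read_camera('scene'); save('s2.png',im[140:260,160:340].repeat(4,0).repeat(4,1))
c=cam('wrist'); im,d=r.read_camera('wrist'); save('w4.png',im)
E
```

```text
[ -92.54465961 -162.61101296]
tcp [ 0.4905 -0.0341  0.0634] yaw(tool y) 31.76 F [-0.23 -0.21 -1.1 ] dtool mm [ 0.5 -0.4  2.9] twist 0.03 t 10.62
```

View pics/s2.png

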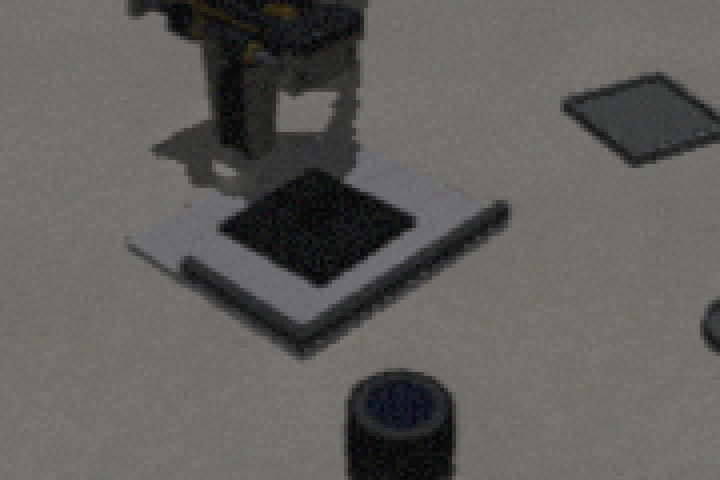

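View pics/w4.png

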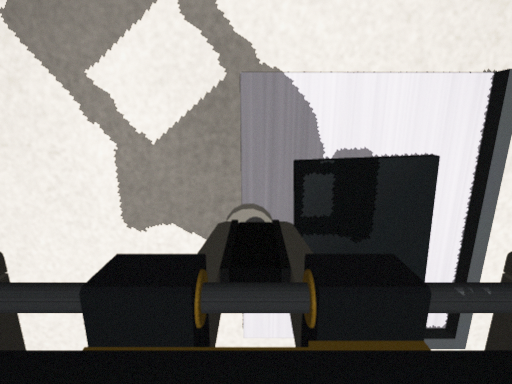

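The pusher stands behind the plate's near (-y) edge, with the foot at about (250,213) in the wrist view and the plate edge at column ~295. First approach: 36 mm, stopping short of the stop.

Emit:
servo_tool --pt "0 0.002 0.0025 0" --pt "0 0.004 0 0" --pt "0 0.005 0 0" --pt "0 0.005 0 0" --pt "0 0.005 0 0" --pt "0 0.005 0 0" --pt "0 0.005 0 0" --pt "0 0.003 0 0" --pt "0 0.002 0 0" --pt "0 0 0 0"

```text
clock: 11.55
tcp_pos: [0.5208, -0.0147, 0.0601]
tool_rot: [1.528, 2.744, 0.0]
ft_force: [-0.3, 0.1, -0.1]
grip_width: 0.238
```

```bash
cat > lk.py <<'E'
from fit import *
import sys
def look(tag,pl0):
    print('foot',foot()*1000); p,M,s=tool(); print('tcp',p.round(4),'Ftool',(M.T@s['ft_force']).round(2),'T',(M.T@s['wrist_torque']).round(2),s['clock'])
    c=cam('wrist'); im,d=r.read_camera('wrist'); save(tag+'.png',im); np.save(tag+'.npy',d)
    return c,im,d
E
python3 - <<'E'
from lk import *
c,im,d=look('w5',None)
E
```

```text
foot [ -93.08804836 -126.60449398]
tcp [ 0.5208 -0.0147  0.0601] Ftool [ 0.22 -0.16  0.13] T [ 0.05 -0.    0.02] 11.55
```

View pics/w5.png

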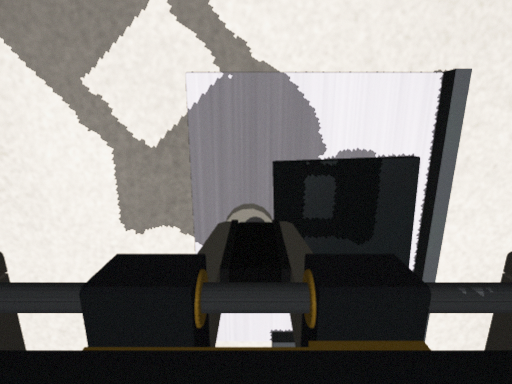

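Pushing works: the plate's right edge is now at column ~418, close to the stop's inner face. I'll continue in smaller steps.

Emit:
servo_tool --pt "0 0.001 0 0" --pt "0 0.001 0 0" --pt "0 0.001 0 0" --pt "0 0.001 0 0" --pt "0 0.0005 0 0" --pt "0 0.0005 0 0" --pt "0 0.0005 0 0" --pt "0 0 0 0" --pt "0 0 0 0" --pt "0 0 0 0"

```text
clock: 12.43
tcp_pos: [0.5252, -0.0121, 0.0602]
tool_rot: [1.529, 2.744, 0.0]
ft_force: [-0.4, -0.5, -0.3]
grip_width: 0.237
```

```bash
cat >> lk.py <<'E'
def rel_long(c,im,d,pl0,tag):
    g=cv2.cvtColor(im,cv2.COLOR_RGB2GRAY).astype(np.float32)
    # long stop outer top edge, only line y: fit by points
    th=ST[2]; n=np.array([-np.sin(th),np.cos(th)])
    pts=[]
    for x in np.linspace(-.19,-.13,25):
        P=np.array(c2w(x,.010)); o,q=edgept(g,c,P,n,.020,.005)
        if q>1: pts.append((x,.010+o))
    pts=np.array(pts); a=np.polyfit(pts[:,0],pts[:,1],1); print('stop outer y off mm',((np.median(pts[:,1])-.01)*1000).round(2),'slope',a[0].round(4),len(pts))
    w=c2w(*pl0[:2]); 
    p=fitsquare(g,c,[*w,ST[2]+pl0[2]],.016,[(-1,0,.05,-.04,.04),(0,1,.05,.01,.042),(0,-1,.05,-.042,-.025)],.005)
    q=rel(ST,p[0]); print('plate rel mm',(q[:2]*1000).round(2),'ang',q[2].round(4),'rms',p[1],p[2],' y rel to seen stop',((q[1]-(np.median(pts[:,1])-.01))*1000).round(2),'ang rel',(q[2]-a[0]).round(4))
    return p
E
python3 - <<'E'
from lk import *
c,im,d=look('w6',None)
rel_long(c,im,d,[-.092,-.053,.03],'w6')
E
```

```text
foot [ -93.08533357 -121.51514528]
tcp [ 0.5252 -0.0121  0.0602] Ftool [-0.23 -0.6   0.33] T [ 0.05 -0.07 -0.01] 12.4333
stop outer y off mm 0.84 slope 0.0003 25
plate rel mm [-93.86 -54.17] ang 0.0431 rms 0.000329761643113934 75  y rel to seen stop -55.02 ang rel 0.0427
```

Emit:
servo_tool --pt "0 0.0005 0 0" --pt "0 0.0005 0 0" --pt "0 0.0005 0 0" --pt "0 0.0005 0 0" --pt "0 0.0005 0 0" --pt "0 0 0 0" --pt "0 0 0 0" --pt "0 0 0 0" --pt "0 0 0 0" --pt "0 0 0 0"

```text
clock: 13.32
tcp_pos: [0.5273, -0.0108, 0.0601]
tool_rot: [1.529, 2.744, 0.0]
ft_force: [-0.1, -0.1, -0.6]
grip_width: 0.238
```

```bash
python3 - <<'E'
from lk import *
c,im,d=look('w7',None)
rel_long(c,im,d,[-.092,-.0515,.03],'w7')
E
```

```text
foot [ -93.09620875 -119.03074303]
tcp [ 0.5273 -0.0108  0.0601] Ftool [-0.05 -0.09  0.59] T [ 0.02 -0.03 -0.07] 13.3167
stop outer y off mm 0.82 slope -0.0 25
plate rel mm [-93.94 -51.93] ang 0.0429 rms 0.00022012961419216667 75  y rel to seen stop -52.75 ang rel 0.0429
```

Emit:
servo_tool --pt "0 0.0003 0 0" --pt "0 0.0003 0 0" --pt "0 0.0003 0 0" --pt "0 0.0003 0 0" --pt "0 0.0003 0 0" --pt "0 0 0 0" --pt "0 0 0 0" --pt "0 0 0 0" --pt "0 0 0 0" --pt "0 0 0 0"

```text
clock: 14.2
tcp_pos: [0.5285, -0.01, 0.0601]
tool_rot: [-1.529, -2.744, 0.0]
ft_force: [-1.4, 0.2, -1.4]
grip_width: 0.237
```

```bash
python3 - <<'E'
from lk import *
c,im,d=look('w8',None)
rel_long(c,im,d,[-.092,-.0515,.02],'w8')
E
```

```text
foot [ -93.11676839 -117.61769647]
tcp [ 0.5285 -0.01    0.0601] Ftool [ 0.88 -1.12  1.36] T [0.21 0.06 0.03] 14.2
stop outer y off mm 0.81 slope -0.0002 25
plate rel mm [-93.82 -50.69] ang 0.0235 rms 0.00023945005647375232 75  y rel to seen stop -51.51 ang rel 0.0236
```

Emit:
servo_tool --pt "0 0.0002 0 0" --pt "0 0.0002 0 0" --pt "0 0.0002 0 0" --pt "0 0.0002 0 0" --pt "0 0 0 0" --pt "0 0 0 0" --pt "0 0 0 0" --pt "0 0 0 0" --pt "0 0 0 0" --pt "0 0 0 0"

```text
clock: 15.08
tcp_pos: [0.5292, -0.0095, 0.0601]
tool_rot: [1.529, 2.744, 0.0]
ft_force: [-0.2, -0.5, 0.6]
grip_width: 0.24
```

```bash
python3 - <<'E'
from lk import *
c,im,d=look('w9',None)
rel_long(c,im,d,[-.092,-.0505,.01],'w9')
E
```

```text
foot [ -93.09460372 -116.73290342]
tcp [ 0.5292 -0.0095  0.0601] Ftool [-0.28 -0.44 -0.61] T [ 0.21 -0.03 -0.02] 15.0833
stop outer y off mm 0.81 slope -0.0004 25
plate rel mm [-93.76 -47.8 ] ang 0.0194 rms 0.0011747030336650578 75  y rel to seen stop -48.61 ang rel 0.0198
```

```bash
python3 - <<'E'
from lk import *
c=None
im=cv2.imread('pics/w9.png'); a=cv2.resize(im[60:270,250:490],None,fx=3,fy=3,interpolation=cv2.INTER_CUBIC); a=(255*(a/255.)**.6).astype(np.uint8); cv2.imwrite('pics/w9z.png',a)
L=[]
for i in range(4):
    r.read_camera('wrist'); p,M,s=tool(); L.append(np.r_[M.T@s['ft_force'],M.T@s['wrist_torque']])
print(np.round(L,2),np.mean(L,0).round(2))
E
```

```text
[[ 0.62  0.02  0.71  0.21  0.03 -0.01]
 [ 0.17 -0.77  1.72  0.16 -0.01  0.01]
 [ 0.52 -0.27  0.85  0.21  0.04 -0.06]
 [-0.18 -0.91  0.22  0.16  0.04  0.02]] [ 0.28 -0.48  0.87  0.19  0.03 -0.01]
```

View pics/w9z.png

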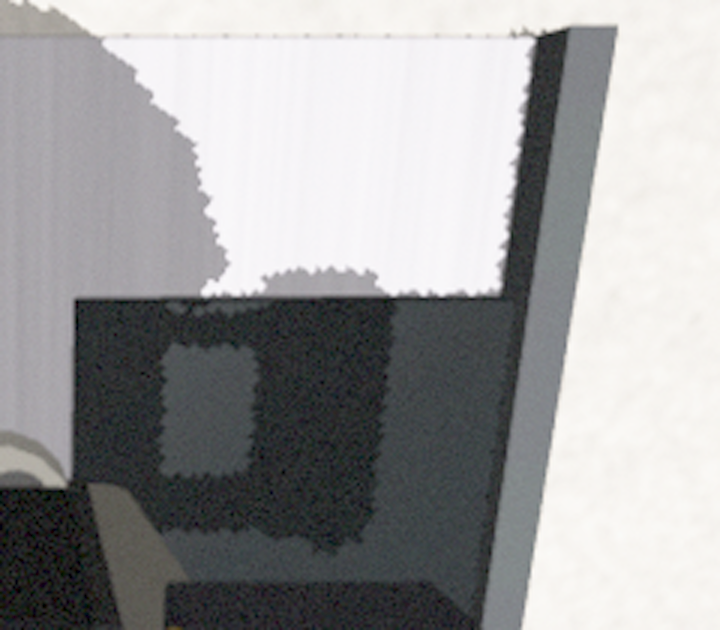

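The plate's right edge now lies along the stop with no visible gap. I'll raise the force gradually.

Emit:
servo_tool --pt "0 0.0002 0 0" --pt "0 0.0002 0 0" --pt "0 0.0001 0 0" --pt "0 0 0 0" --pt "0 0 0 0" --pt "0 0 0 0" --pt "0 0 0 0" --pt "0 0 0 0" --pt "0 0 0 0" --pt "0 0 0 0"

```text
clock: 16.17
tcp_pos: [0.5294, -0.0093, 0.06]
tool_rot: [-1.529, -2.744, 0.0]
ft_force: [-1.7, -1.0, -0.4]
grip_width: 0.239
```

```bash
cat >> lk.py <<'E'
def rd(n=3):
    L=[]
    for i in range(n):
        if i: r.read_camera('wrist')
        p,M,s=tool(); L.append(np.r_[M.T@s['ft_force'],M.T@s['wrist_torque']])
    print('F',np.mean(L,0)[:3].round(2),'T',np.mean(L,0)[3:].round(3),'Fy all',np.array(L)[:,1].round(1),'foot',(foot()*1000).round(2),'tcp',p.round(4),'t',round(s['clock'],2))
E
python3 -c "
from lk import *
rd()"
```

```text
F [ 0.48 -2.35  0.47] T [0.639 0.015 0.033] Fy all [-2.  -3.1 -1.9] foot [ -93.16 -116.42] tcp [ 0.5294 -0.0093  0.06  ] t 16.27
```

Emit:
servo_tool --pt "0 0.0002 0 0" --pt "0 0.0001 0 0" --pt "0 0.0001 0 0" --pt "0 0 0 0" --pt "0 0 0 0" --pt "0 0 0 0" --pt "0 0 0 0" --pt "0 0 0 0" --pt "0 0 0 0" --pt "0 0 0 0"

```text
clock: 17.1
tcp_pos: [0.5295, -0.0092, 0.0599]
tool_rot: [-1.528, -2.744, 0.001]
ft_force: [-4.1, -3.1, 0.4]
grip_width: 0.233
```

```bash
python3 -c "
from lk import *
rd()"
```

```text
F [-0.24 -4.94 -0.51] T [ 1.148 -0.076  0.026] Fy all [-5.1 -4.2 -5.5] foot [ -93.17 -116.3 ] tcp [ 0.5295 -0.0093  0.06  ] t 17.2
```

Emit:
servo_tool --pt "0 0.0001 0 0" --pt "0 0.0001 0 0" --pt "0 0 0 0" --pt "0 0 0 0" --pt "0 0 0 0" --pt "0 0 0 0" --pt "0 0 0 0" --pt "0 0 0 0" --pt "0 0 0 0" --pt "0 0 0 0"

```text
clock: 18.03
tcp_pos: [0.5296, -0.0092, 0.0599]
tool_rot: [-1.528, -2.744, 0.002]
ft_force: [-4.6, -2.8, -0.0]
grip_width: 0.232
```

```bash
cat >> lk.py <<'E'
def rel2(c,im,pl0,sides):
    g=cv2.cvtColor(im,cv2.COLOR_RGB2GRAY).astype(np.float32)
    w=c2w(*pl0[:2]); p=fitsquare(g,c,[*w,ST[2]+pl0[2]],.016,sides,.004)
    q=rel(ST,p[0]); print('plate rel mm',(q[:2]*1000).round(2),'ang',q[2].round(4),'rms',p[1].round(5),p[2])
E
python3 - <<'E'
from lk import *
rd(2)
c,im,d=look('w10',None)
rel2(c,im,[-.0935,-.0505,.0],[(-1,0,.05,-.045,.035),(0,-1,.05,-.045,-.03)])
a=cv2.resize(im[60:270,250:490],None,fx=3,fy=3,interpolation=cv2.INTER_CUBIC); a=(255*(a/255.)**.6).astype(np.uint8); save('w10z.png',a)
E
```

```text
F [ 0.03 -5.09 -0.01] T [ 1.276 -0.031 -0.002] Fy all [-5.4 -4.8] foot [ -93.19 -116.26] tcp [ 0.5296 -0.0092  0.0599] t 18.08
foot [ -93.19460879 -116.25998824]
tcp [ 0.5296 -0.0092  0.0599] Ftool [ 0.01 -4.79 -0.06] T [ 1.27 -0.   -0.06] 18.0833
plate rel mm [-93.63 -49.56] ang 0.0057 rms 0.00016 50
```

View pics/w10z.png

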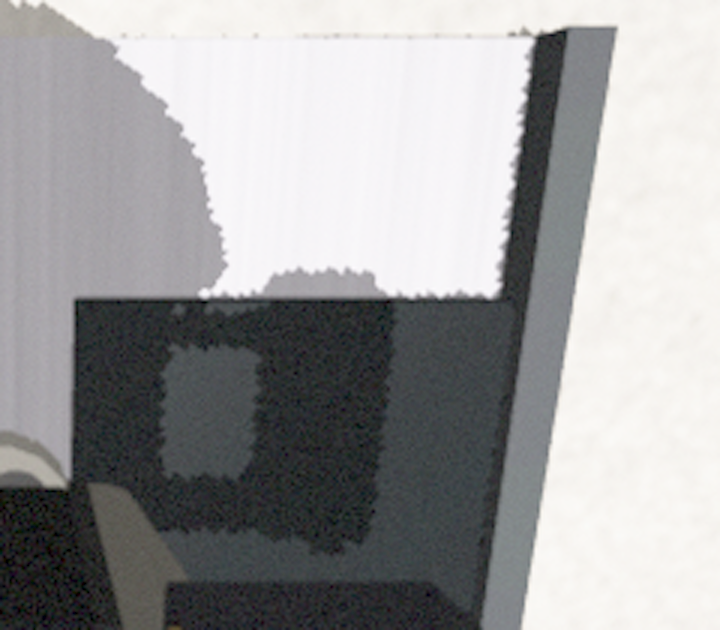

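Flush on the long stop, with ~5 N held for about 1 s and the plate angle ~0.005 rad. Next I back off, lift, turn 90° and go to the -x edge.

Emit:
servo_tool --pt "0 -0.003 0 0" --pt "0 -0.006 0 0" --pt "0 -0.008 0 0" --pt "0 -0.005 0 0" --pt "0 0 -0.008 0" --pt "0 0 -0.012 0" --pt "0 0 -0.012 0" --pt "0 0 -0.012 5" --pt "0 0 -0.006 7" --pt "0 0 0 7"

```text
clock: 18.97
tcp_pos: [0.5137, -0.021, 0.1138]
tool_rot: [1.964, 2.445, 0.004]
ft_force: [0.7, -0.0, -0.5]
grip_width: 0.238
```

Emit:
servo_tool --pt "0 0 0 7" --pt "0 0 0 7" --pt "0 0 0 7" --pt "0 0 0 7" --pt "0 0 0 7" --pt "0 0 0 7" --pt "0 0 0 7" --pt "0 0 0 7" --pt "0 0 0 7" --pt "0 0 0 7"

```text
clock: 19.8
tcp_pos: [0.5125, -0.0206, 0.112]
tool_rot: [3.015, 0.877, 0.004]
ft_force: [-0.1, -0.2, -0.9]
grip_width: 0.236
```

```bash
python3 - <<'E'
from lk import *
rd(2)
plan([*c2w(-.172,-.0459),.11],-58.27)
im,d=r.read_camera('top'); save('t2.png',cv2.resize(im[140:265,185:320],None,fx=4.4,fy=4.4))
E
```

```text
F [0.08 0.22 1.29] T [ 0.006 -0.15   0.048] Fy all [0.1 0.4] foot [-100.66 -136.92] tcp [ 0.5125 -0.0206  0.1119] t 19.85
tcp [ 0.5125 -0.0206  0.1119] yaw(tool y) -57.89 F [ 0.49 -0.14 -1.69] dtool mm [ 87.3 -74.8   1.9] twist 0.38 t 19.85
```

View pics/t2.png

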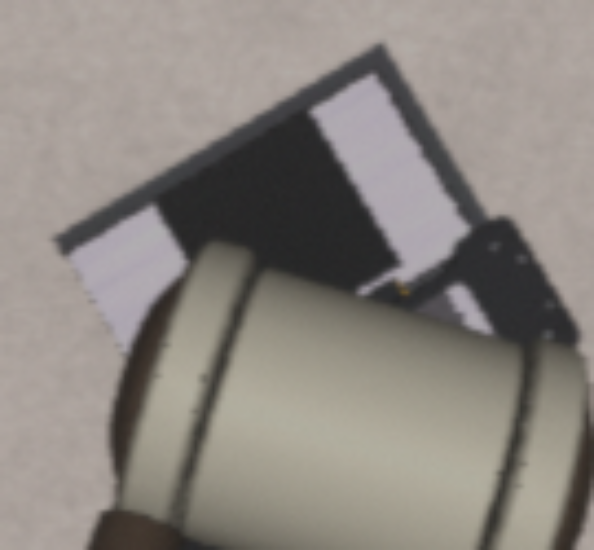

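The top view confirms the plate lies flush along the long stop. Now on to the second push.

Emit:
servo_tool --pt "0.012 -0.01 0 0.4" --pt "0.02 -0.017 0 0" --pt "0.02 -0.017 0 0" --pt "0.02 -0.017 0 0" --pt "0.0155 -0.0135 0 0" --pt "0 0 0 0" --pt "0 0 0 0" --pt "0 0 0.012 0" --pt "0 0 0.012 0" --pt "0 0 0.008 0"

```text
clock: 20.73
tcp_pos: [0.5441, 0.0883, 0.076]
tool_rot: [-3.017, -0.874, 0.004]
ft_force: [-0.3, 0.1, -2.0]
grip_width: 0.238
```

```bash
python3 - <<'E'
from lk import *
rd(2)
plan([*c2w(-.172,-.0459),.060],-58.27)
E
```

```text
F [-0.45 -0.75  2.33] T [ 0.04  -0.165 -0.023] Fy all [-0.3 -1.2] foot [-177.45  -53.74] tcp [0.5428 0.0885 0.0744] t 20.78
tcp [0.5428 0.0885 0.0744] yaw(tool y) -57.69 F [-1.26  0.67 -2.68] dtool mm [ 3.7  1.5 14.3] twist 0.58 t 20.78
```

Emit:
servo_tool --pt "0.0035 0.0015 0 0.3" --pt "0 0 0.005 0" --pt "0 0 0.005 0" --pt "0 0 0.002 0" --pt "0 0 0.001 0" --pt "0 0 0 0" --pt "0 0 0 0" --pt "0 0 0 0" --pt "0 0 0 0" --pt "0 0 0 0"

```text
clock: 21.62
tcp_pos: [0.5492, 0.0899, 0.0653]
tool_rot: [3.019, 0.868, 0.001]
ft_force: [-0.2, -0.5, -1.1]
grip_width: 0.241
```

```bash
python3 - <<'E'
from lk import *
rd(2)
plan([*c2w(-.172,-.0459),.060],-58.27)
c,im,d=look('w11',None)
E
```

```text
F [-0.53 -0.26  1.12] T [ 0.04  -0.141  0.014] Fy all [ 0.3 -0.8] foot [-175.31  -47.57] tcp [0.5492 0.0899 0.0653] t 21.67
tcp [0.5492 0.0899 0.0653] yaw(tool y) -57.94 F [-0.96  0.34 -1.18] dtool mm [-2.5 -0.7  5.3] twist 0.33 t 21.67
foot [-175.31065698  -47.57086473]
tcp [0.5492 0.0899 0.0653] Ftool [-0.64 -0.8   1.18] T [ 0.04 -0.11  0.02] 21.6667
```

View pics/w11.png

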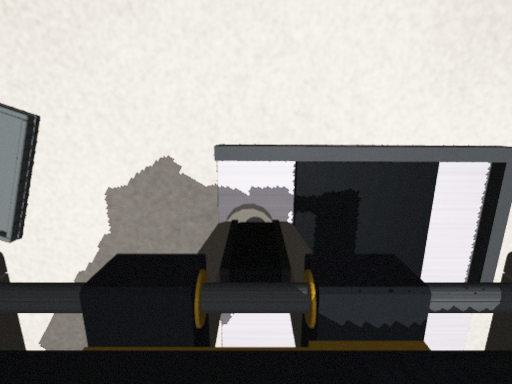

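Emit:
servo_tool --pt "-0.0025 0 0.002 0.3" --pt "0 0 0.002 0" --pt "0 0.001 0 0" --pt "0 0.002 0 0" --pt "0 0.002 0 0" --pt "0 0.002 0 0" --pt "0 0.002 0 0" --pt "0 0.001 0 0" --pt "0 0 0 0" --pt "0 0 0 0"

```text
clock: 22.55
tcp_pos: [0.5523, 0.0799, 0.0611]
tool_rot: [-3.022, -0.859, 0.0]
ft_force: [-0.7, 0.3, -0.6]
grip_width: 0.237
```

```bash
python3 - <<'E'
from lk import *
rd(2)
plan([*c2w(-.172,-.0459),.060],-58.27)
E
```

```text
F [-0.21 -0.19  0.67] T [ 0.044 -0.118 -0.078] Fy all [-0.6  0.2] foot [-165.38  -50.14] tcp [0.5522 0.08   0.0611] t 22.6
tcp [0.5522 0.08   0.0611] yaw(tool y) -58.24 F [ 0.14 -0.16 -0.75] dtool mm [  0.1 -10.7   1.1] twist 0.03 t 22.6
```

Emit:
servo_tool --pt "0 0.002 0 0" --pt "0 0.003 0 0" --pt "0 0.005 0 0" --pt "0 0.005 0 0" --pt "0 0.006 0 0" --pt "0 0.006 0 0" --pt "0 0.005 0 0" --pt "0 0.004 0 0" --pt "0 0.002 0 0" --pt "0 0 0 0"

```text
clock: 23.43
tcp_pos: [0.5726, 0.0472, 0.0612]
tool_rot: [3.022, 0.859, 0.0]
ft_force: [0.6, -0.5, -0.0]
grip_width: 0.24
```

```bash
python3 - <<'E'
from lk import *
rd(2)
c,im,d=look('w12',None)
a=cv2.resize(im[120:290,200:512],None,fx=2.5,fy=2.5,interpolation=cv2.INTER_CUBIC); a=(255*(a/255.)**.6).astype(np.uint8); save('w12z.png',a)
E
```

```text
F [0.26 0.33 0.58] T [ 0.033 -0.115  0.005] Fy all [ 0.7 -0.1] foot [-127.07  -50.12] tcp [0.5724 0.0475 0.0611] t 23.48
foot [-127.07229729  -50.11638537]
tcp [0.5724 0.0475 0.0611] Ftool [ 0.23 -0.08  1.15] T [ 0.04 -0.12 -0.  ] 23.4833
```

View pics/w12z.png

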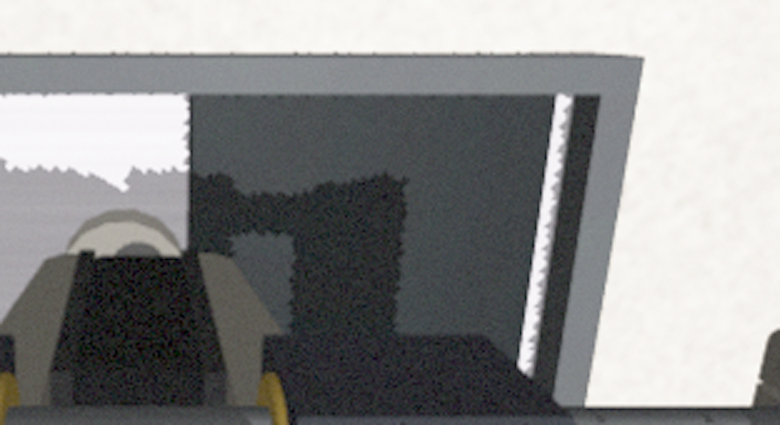

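The plate has slid along the long stop, leaving only a narrow gap of bed (right of centre) to the short stop. I'll continue gently.

Emit:
servo_tool --pt "0 0.001 0 0" --pt "0 0.0015 0 0" --pt "0 0.0015 0 0" --pt "0 0.001 0 0" --pt "0 0.001 0 0" --pt "0 0.0005 0 0" --pt "0 0.0005 0 0" --pt "0 0 0 0" --pt "0 0 0 0" --pt "0 0 0 0"

```text
clock: 24.37
tcp_pos: [0.576, 0.0417, 0.0611]
tool_rot: [3.022, 0.86, 0.0]
ft_force: [0.8, 0.5, -1.0]
grip_width: 0.241
```

```bash
python3 - <<'E'
from lk import *
rd(2)
c,im,d=look('w13',None)
a=cv2.resize(im[120:290,200:512],None,fx=2.5,fy=2.5,interpolation=cv2.INTER_CUBIC); a=(255*(a/255.)**.6).astype(np.uint8); save('w13z.png',a)
rel2(c,im,[-.052,-.0505,.0],[(-1,0,.05,-.045,-.01),(0,1,.05,-.04,.04)])
E
```

```text
F [ 0.62 -0.34  0.7 ] T [ 0.046 -0.157 -0.03 ] Fy all [ 0.  -0.7] foot [-120.27  -50.08] tcp [0.576  0.0417 0.0612] t 24.42
foot [-120.26979804  -50.07965978]
tcp [0.576  0.0417 0.0612] Ftool [ 0.33 -0.68  0.37] T [-0.   -0.17 -0.04] 24.4167
plate rel mm [-53.28 -49.73] ang 0.0013 rms 0.00017 50
```

View pics/w13z.png

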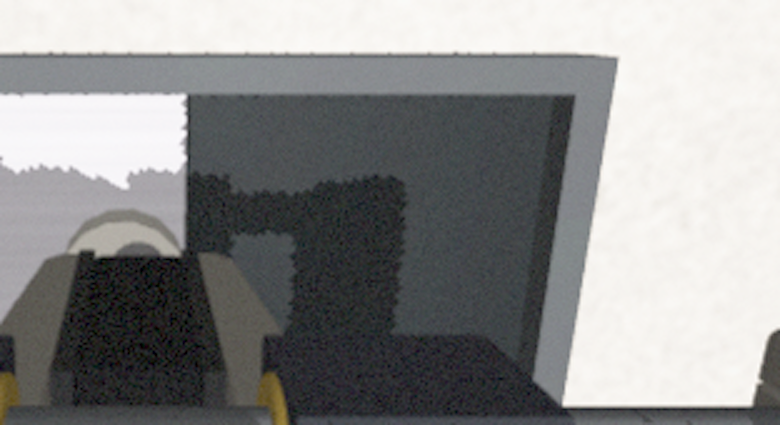

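Emit:
servo_tool --pt "0 0.0003 0 0" --pt "0 0.0003 0 0" --pt "0 0.0003 0 0" --pt "0 0.0003 0 0" --pt "0 0.0003 0 0" --pt "0 0.0003 0 0" --pt "0 0.0002 0 0" --pt "0 0 0 0" --pt "0 0 0 0" --pt "0 0 0 0"

```text
clock: 25.3
tcp_pos: [0.577, 0.04, 0.0611]
tool_rot: [3.022, 0.86, 0.0]
ft_force: [-0.9, 0.6, -1.3]
grip_width: 0.237
```

```bash
python3 - <<'E'
from lk import *
rd(3)
c,im,d=look('w14',None)
rel2(c,im,[-.0515,-.0505,.0],[(-1,0,.05,-.045,-.01),(0,1,.05,-.04,.04)])
E
```

```text
F [-0.66 -0.63  0.97] T [ 0.116 -0.138 -0.006] Fy all [-1.  -0.8 -0.1] foot [-118.36  -50.12] tcp [0.577  0.04   0.0611] t 25.4
foot [-118.35613945  -50.12073948]
tcp [0.577  0.04   0.0611] Ftool [-0.54 -0.08  1.12] T [ 0.15 -0.11 -0.03] 25.4
plate rel mm [-51.35 -49.76] ang 0.0016 rms 0.00017 50
```

Emit:
servo_tool --pt "0 0.0002 0 0" --pt "0 0.0002 0 0" --pt "0 0.0002 0 0" --pt "0 0.0002 0 0" --pt "0 0 0 0" --pt "0 0 0 0" --pt "0 0 0 0" --pt "0 0 0 0" --pt "0 0 0 0" --pt "0 0 0 0"

```text
clock: 26.28
tcp_pos: [0.5774, 0.0393, 0.0611]
tool_rot: [3.022, 0.86, 0.0]
ft_force: [-0.5, 0.3, -1.4]
grip_width: 0.236
```

```bash
python3 - <<'E'
from lk import *
rd(3)
E
```

```text
F [ 0.08 -0.44  1.28] T [ 0.103 -0.144  0.007] Fy all [-0.5 -0.2 -0.6] foot [-117.56  -50.09] tcp [0.5774 0.0394 0.0611] t 26.38
```

Emit:
servo_tool --pt "0 0.0002 0 0" --pt "0 0.0002 0 0" --pt "0 0.0001 0 0" --pt "0 0.0001 0 0" --pt "0 0.0001 0 0" --pt "0 0 0 0" --pt "0 0 0 0" --pt "0 0 0 0" --pt "0 0 0 0" --pt "0 0 0 0"

```text
clock: 27.22
tcp_pos: [0.5776, 0.039, 0.061]
tool_rot: [-3.021, -0.859, 0.0]
ft_force: [-0.4, 2.2, -0.2]
grip_width: 0.238
```

```bash
python3 - <<'E'
from lk import *
rd(3)
E
```

```text
F [ 0.77 -2.37  0.19] T [ 0.544 -0.032  0.003] Fy all [-2.1 -2.9 -2.1] foot [-117.06  -50.11] tcp [0.5777 0.0389 0.0611] t 27.32
```

Emit:
servo_tool --pt "0 0.0002 0 0" --pt "0 0.0001 0 0" --pt "0 0.0001 0 0" --pt "0 0.0001 0 0" --pt "0 0 0 0" --pt "0 0 0 0" --pt "0 0 0 0" --pt "0 0 0 0" --pt "0 0 0 0" --pt "0 0 0 0"

```text
clock: 28.15
tcp_pos: [0.5777, 0.0388, 0.061]
tool_rot: [-3.021, -0.859, 0.001]
ft_force: [-1.9, 5.1, 1.0]
grip_width: 0.238
```

```bash
python3 - <<'E'
from lk import *
rd(3)
c,im,d=look('w15',None)
rel2(c,im,[-.05,-.0498,.0],[(-1,0,.05,-.045,-.01),(0,1,.05,-.04,.04)])
a=cv2.resize(im[120:290,200:512],None,fx=2.5,fy=2.5,interpolation=cv2.INTER_CUBIC); a=(255*(a/255.)**.6).astype(np.uint8); save('w15z.png',a)
E
```

```text
F [ 0.8  -5.4  -0.52] T [1.124 0.024 0.027] Fy all [-5.4 -5.7 -5.1] foot [-116.95  -50.19] tcp [0.5777 0.0388 0.0609] t 28.25
foot [-116.95284634  -50.19022091]
tcp [0.5777 0.0388 0.0609] Ftool [ 0.71 -5.13 -0.04] T [1.16 0.01 0.09] 28.25
plate rel mm [-50.24 -49.82] ang 0.0011 rms 0.00017 50
```

View pics/w15z.png

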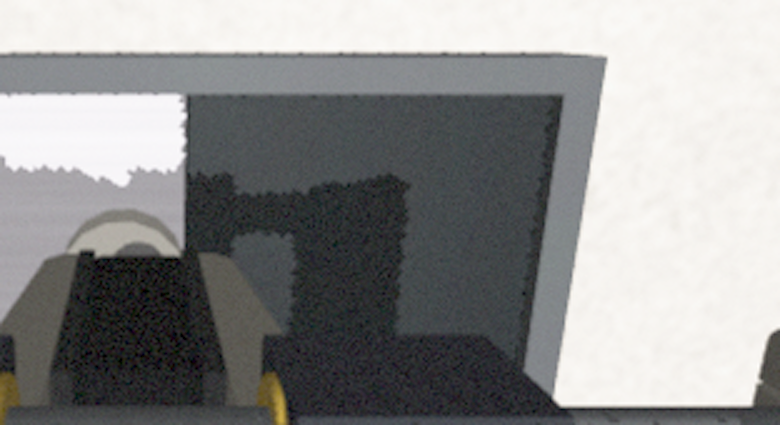

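The plate sits in the corner: measured (-50.2, -49.8) mm, 0.001 rad, ~5 N. One more tiny step to bring the press to about 6 N.

Emit:
servo_tool --pt "0 0.0001 0 0" --pt "0 0.0001 0 0" --pt "0 0 0 0" --pt "0 0 0 0" --pt "0 0 0 0" --pt "0 0 0 0" --pt "0 0 0 0" --pt "0 0 0 0" --pt "0 0 0 0" --pt "0 0 0 0"

```text
clock: 29.13
tcp_pos: [0.5777, 0.0388, 0.0609]
tool_rot: [-3.02, -0.859, 0.001]
ft_force: [-1.8, 6.3, -0.6]
grip_width: 0.238
```

```bash
python3 - <<'E'
from lk import *
rd(2)
E
```

```text
F [ 1.58 -5.53  0.43] T [1.212 0.025 0.028] Fy all [-6.3 -4.8] foot [-116.92  -50.18] tcp [0.5777 0.0388 0.0609] t 29.18
```

Emit:
servo_tool --pt "0 -0.002 0 0" --pt "0 -0.005 0 0" --pt "0 -0.008 0 0" --pt "0 -0.01 0 0" --pt "0 0 -0.008 0" --pt "0 0 -0.012 0" --pt "0 0 -0.012 0" --pt "0 0 -0.012 0" --pt "0 0 -0.012 0" --pt "0 0 0 0"

```text
clock: 30.02
tcp_pos: [0.5675, 0.059, 0.1212]
tool_rot: [3.019, 0.859, 0.01]
ft_force: [-0.7, -0.8, -0.8]
grip_width: 0.236
```

```bash
python3 - <<'E'
from lk import *
c,im,d=look('w16',None)
rel2(c,im,[-.05,-.0498,.0],[(-1,0,.05,-.045,-.01),(0,1,.05,-.04,.04)])
plan([.466,.296,.12],42)
a=cv2.resize(im,None,fx=1.5,fy=1.5); save('w16z.png',a)
E
```

```text
foot [-139.47530337  -48.16654221]
tcp [0.5675 0.059  0.1212] Ftool [-1.06  0.32  0.82] T [ 0.   -0.15 -0.04] 30.0167
plate rel mm [-50.85 -49.73] ang 0.0019 rms 0.00017 50
tcp [0.5667 0.0591 0.1196] yaw(tool y) -58.25 F [ 0.2  -1.04 -1.42] dtool mm [  39.  -254.4   -1. ] twist -100.25 t 30.07
```

View pics/w16z.png

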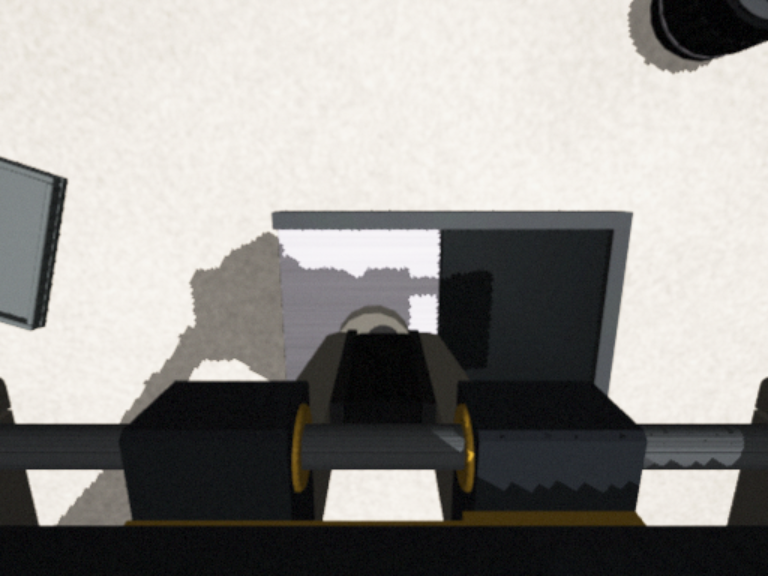

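Both edges look flush against the stops. I'll carry the pusher to the tray centre.

Emit:
servo_tool --pt "0.003 -0.02 0 0" --pt "0.005 -0.032 0 0" --pt "0.006 -0.035 0 0" --pt "0.006 -0.035 0 0" --pt "0.006 -0.035 0 0" --pt "0.006 -0.035 0 0" --pt "0.005 -0.033 0 0" --pt "0.005 -0.03 0 0" --pt "0 0 0 0" --pt "0 0 0 0"

```text
clock: 30.9
tcp_pos: [0.4655, 0.2992, 0.1165]
tool_rot: [3.02, 0.864, -0.002]
ft_force: [-0.4, -0.2, -0.6]
grip_width: 0.237
```

```bash
python3 - <<'E'
from lk import *
rd(2)
plan([.4682,.2983,.0546],-58.25)
im,d=r.read_camera('top'); save('t3.png',im); np.save('t3.npy',d)
m=measure(im,ST,[*c2w(-.05,-.05),ST[2]]); print(m,rel(m['stage'][0],m['plate'][0]))
save('t3z.png',cv2.resize(im[130:280,90:320],None,fx=3.4,fy=3.4,interpolation=cv2.INTER_CUBIC))
E
```

```text
F [-0.47  0.06  0.57] T [ 0.016 -0.136 -0.001] Fy all [-0.1  0.2] foot [-396.26   -8.61] tcp [0.4661 0.2982 0.1166] t 30.95
tcp [0.4661 0.2982 0.1166] yaw(tool y) -58.18 F [-0.35 -0.44 -0.54] dtool mm [ 1.8  1.  62. ] twist 0.07 t 30.95
{'stage': (array([ 0.67527617, -0.03211134, -1.01546597]), np.float64(0.00027278492723369893), 50), 'plate': (array([ 0.60735708, -0.01638925, -1.01617147]), np.float64(0.0006187418532009385), 100)} [-0.04916805 -0.04942357 -0.00070551]
```

View pics/t3z.png

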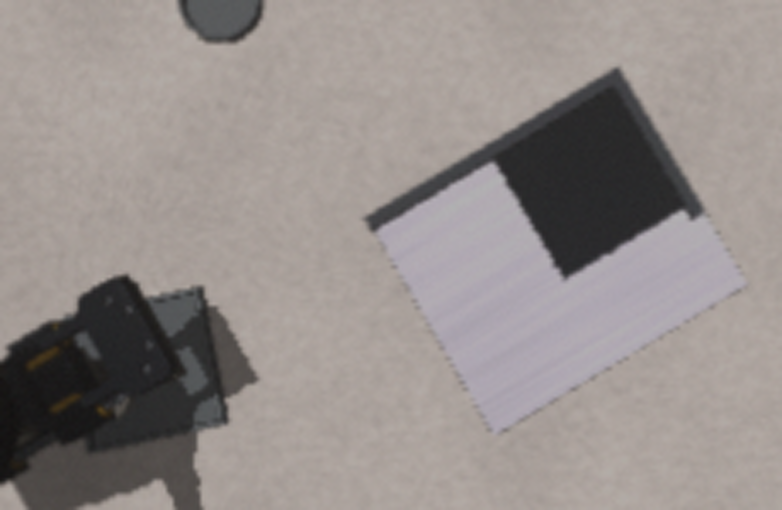

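The plate is seated in the corner: the top view gives (-49.2, -49.4) mm and -0.001 rad. Lowering the pusher.

Emit:
servo_tool --pt "0.0015 0.001 0.01 0" --pt "0 0 0.012 0" --pt "0 0 0.012 0" --pt "0 0 0.012 0" --pt "0 0 0.008 0" --pt "0 0 0.003 0" --pt "0 0 0 0" --pt "0 0 0 0" --pt "0 0 0 0" --pt "0 0 0 0"

```text
clock: 31.83
tcp_pos: [0.4689, 0.2986, 0.0609]
tool_rot: [-3.022, -0.86, -0.002]
ft_force: [0.3, 0.3, -1.3]
grip_width: 0.234
```

```bash
python3 - <<'E'
from lk import *
rd(2)
plan([.4682,.2983,.0546],-58.25)
im,d=r.read_camera('scene'); save('s3.png',im[90:220,250:410].repeat(4,0).repeat(4,1))
E
```

```text
F [0.41 0.28 1.02] T [ 0.066 -0.091 -0.015] Fy all [-0.1  0.6] foot [-395.14   -6.17] tcp [0.4688 0.2986 0.0608] t 31.88
tcp [0.4688 0.2986 0.0608] yaw(tool y) -58.24 F [ 0.64 -0.37 -0.72] dtool mm [-0.7 -0.1  6.2] twist 0.01 t 31.88
```

View pics/s3.png

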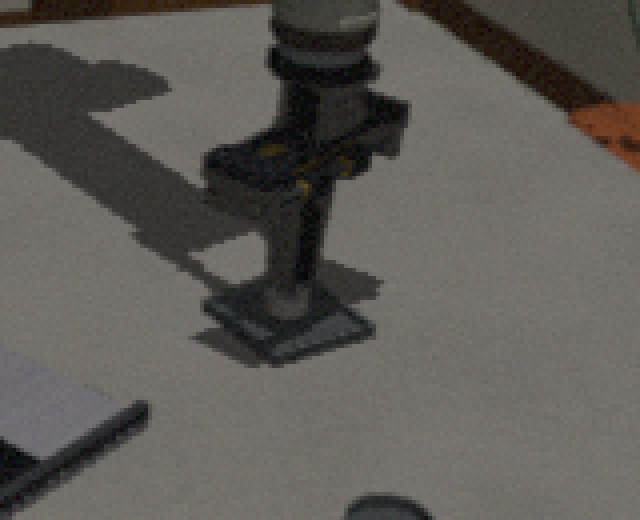

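Upright and just above the tray floor. I'll lower in small steps to contact.

Emit:
servo_tool --pt "0 0 0.002 0" --pt "0 0 0.001 0" --pt "0 0 0.001 0" --pt "0 0 0.001 0" --pt "0 0 0.0005 0" --pt "0 0 0 0" --pt "0 0 0 0" --pt "0 0 0 0" --pt "0 0 0 0" --pt "0 0 0 0"

```text
clock: 32.77
tcp_pos: [0.4683, 0.2983, 0.0546]
tool_rot: [3.022, 0.86, -0.0]
ft_force: [-0.6, -0.9, -1.2]
grip_width: 0.239
```

```bash
python3 - <<'E'
from lk import *
rd(3)
E
```

```text
F [-0.42  0.52  0.68] T [ 0.066 -0.208 -0.004] Fy all [0.5 0.4 0.7] foot [-395.2    -6.78] tcp [0.4683 0.2983 0.0546] t 32.87
```

Emit:
servo_tool --pt "0 0 0.0003 0" --pt "0 0 0.0003 0" --pt "0 0 0 0" --pt "0 0 0 0" --pt "0 0 0 0" --pt "0 0 0 0" --pt "0 0 0 0" --pt "0 0 0 0" --pt "0 0 0 0" --pt "0 0 0 0"

```text
clock: 33.7
tcp_pos: [0.4683, 0.2983, 0.0545]
tool_rot: [3.022, 0.86, -0.0]
ft_force: [-1.9, -1.2, 5.1]
grip_width: 0.238
```

```bash
python3 - <<'E'
from lk import *
rd(3)
E
```

```text
F [-2.62 -0.34 -4.95] T [ 0.126 -0.717  0.04 ] Fy all [ 0.  -0.5 -0.6] foot [-395.21   -6.74] tcp [0.4683 0.2983 0.0545] t 33.8
```

Emit:
servo_tool --pt "0 0 0 0" --pt "0 0 0 0" --pt "0 0 0 0" --pt "0 0 0 0" --pt "0 0 0 0" --pt "0 0 0 0" --pt "0 0 0 0" --pt "0 0 0 0" --pt "0 0 0 0" --pt "0 0 0 0" --grip -1

```text
clock: 34.63
tcp_pos: [0.4683, 0.2983, 0.054]
tool_rot: [3.022, 0.86, 0.0]
ft_force: [0.1, 0.5, 0.4]
grip_width: 0.941
```

Emit:
servo_tool --pt "0 0 0 0" --pt "0 0 0 0" --pt "0 0 0 0" --pt "0 0 -0.005 0" --pt "0 0 -0.012 0" --pt "0 0 -0.02 0" --pt "0 0 -0.025 0" --pt "0 0 -0.03 0" --pt "0 0 -0.03 0" --pt "0 0 -0.02 0"

```text
clock: 35.47
tcp_pos: [0.4695, 0.2988, 0.2006]
tool_rot: [-3.021, -0.86, -0.008]
ft_force: [0.4, -0.2, -0.1]
grip_width: 0.999
```

Emit:
servo_tool --pt "-0.02 -0.01 0 0" --pt "-0.02 -0.01 0 0" --pt "-0.02 -0.01 0 0" --pt "-0.01 0 0 0" --pt "0 0 0 0" --pt "0 0 0 0" --pt "0 0 0 0" --pt "0 0 0 0" --pt "0 0 0 0" --pt "0 0 0 0"

```text
clock: 36.3
tcp_pos: [0.3934, 0.287, 0.196]
tool_rot: [-3.022, -0.859, 0.0]
ft_force: [0.8, -0.0, 0.2]
grip_width: 1.003
```

```bash
python3 - <<'E'
from lk import *
c,im,d=look('w17',None)
v,u=np.mgrid[0:384,0:512]; k=d.ravel()>0.1
W=deproj(c,np.c_[u.ravel(),v.ravel()][k],d.ravel()[k]); 
T=W[(W[:,2]>.085)&(W[:,2]<.105)&(np.hypot(W[:,0]-.468,W[:,1]-.298)<.04)]
if len(T)>20: print(len(T),np.median(T[:,2]),cv2.minAreaRect((T[:,:2]*1e3).astype(np.float32)))
im,d=r.read_camera('top'); save('t4.png',im)
m=measure(im,ST,[*c2w(-.05,-.05),ST[2]]); print(rel(m['stage'][0],m['plate'][0]),m['plate'][1])
for q in ['lens_mid','rear_cap','uv_filter','stand','plate_mid']: print(q,[(np.round(a['uv'],1).tolist(),round(a['conf'],2)) for a in r.place_of(q,'top')[:1]])
im,d=r.read_camera('scene'); save('s4.png',im[90:290,110:380].repeat(3,0)[:600].repeat(3,1)[:, :800])
print(r.get_state()['grip_width'],r.get_state()['clock'])
E
```

```text
foot [-424.94296883  -76.35786658]
tcp [0.3934 0.287  0.196 ] Ftool [ 0.67  0.45 -0.23] T [-0.02 -0.19 -0.06] 36.3
707 0.09640542727796995 ((467.41802978515625, 298.442138671875), (21.590553283691406, 22.078399658203125), 31.71633529663086)
[-0.0492324  -0.0493479   0.00070858] 0.0006186665607198921
lens_mid [([260.7, 103.0], 0.89)]
rear_cap [([152.4, 128.3], 0.81)]
uv_filter [([361.3, 124.6], 0.77)]
stand [([380.6, 257.1], 0.91)]
plate_mid [([263.7, 184.3], 0.66)]
1.0013298676301825 36.7
```

View pics/s4.png

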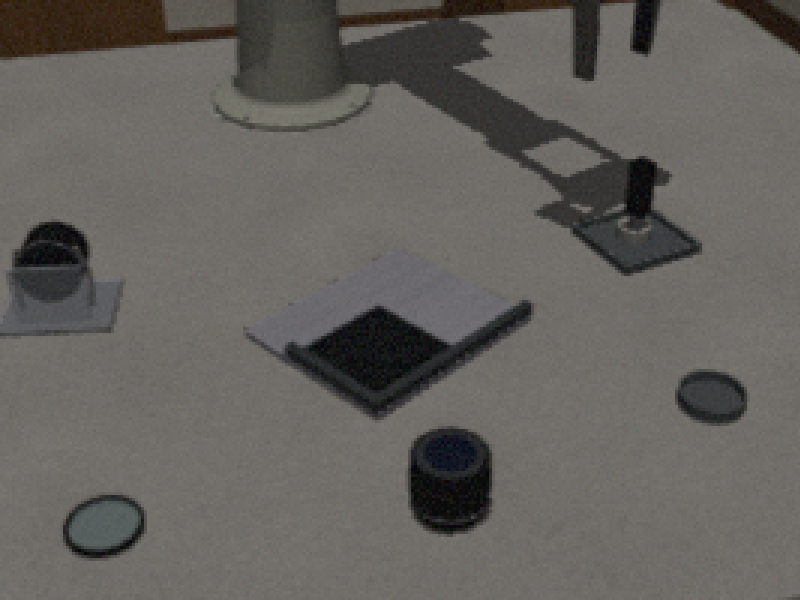

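View pics/w17.png

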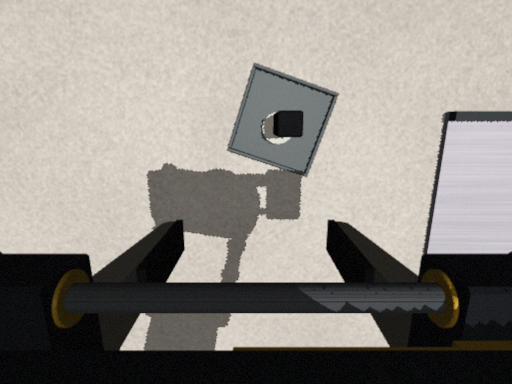

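View pics/t4.png

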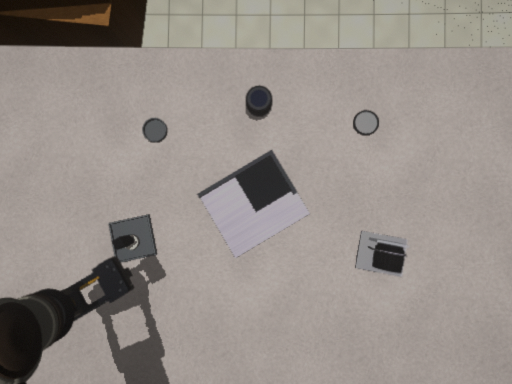

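The plate sits in the corner of the stops, and the pusher stands upright near the tray's centre (top at z = 0.096 m). The lens (260,100), cap (155,130), round filter (366,122) and stand (381,254) are where they started. Handing in.

```bash
python3 -c "
from bench import r
print(r.finish_job())"
```

```text
the job is handed in; nothing more can be done
None
```

I finished the task and handed the job in at about 37 s. No verdict was reported.

**What I did:** I took the pusher from its tray and slid the plate flush onto the long stop, pressing at about 5 N. I then turned the tool 90°, slid the plate along the stop onto the short stop, and pressed at about 5–6 N. After that I stood the pusher back near the middle of its tray, let go and moved the arm clear.

**Last checks before handing in:**
- **Plate:** the top camera puts it at (-49.2, -49.3) mm from the corner, turned less than 0.001 rad, with home at (-50, -50). The plate cannot really go past -50 mm. The 0.7–0.8 mm excess is measuring error, probably from the top camera, which also showed known sizes 1–2% small.
- **Pusher:** it stands upright with its top at z = 0.096 m, as expected. It is about 1 mm from the tray's centre and released, with the gripper fully open.
- **Bystanders:** the lens, cap, round filter and stand look unmoved in the pictures. The networks' positions for the lens, cap and filter agree with the start to about 2–3 pixels (5–7 mm), which is their usual scatter.

**Checks that disagreed or fell short:**
- One wrist-camera reading during the retreat gave x = -50.9 mm, while the arm was still settling. The reading under load was -50.2 mm.
- One edge fit during the first push locked onto the wrong edge, so I set it aside and judged from the picture and a refit.
- The force readings are noisy, by about 1 N. The highest single reading was 6.3 N, and readings came only between moves, so brief peaks within a move were not seen.
- The first press came out nearer 5 N than the 6 N asked for, still above the 3 N needed.

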